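# Pack the routing template kit into its tray

## Task

Tidy the router kit into its grey tray. First clear the pine offcut out of the tray into the cardboard scrap box, then lay every plywood template that is on the bench flat on the floor of the tray's large bay, right side up (grip on top), turned and arranged so that none overlaps another or rides on a wall. Also take the router bit from the bottom of the tall open tin and stand it upright, on its round base, in the tray's small end compartment; do not knock over the tin, and leave the hammer, the spray can and the jar alone.

Things in the scene. Friction and masses are not known exactly. Their poses are not given: they have to be found in the camera images.
- tray: Grey metal tray, fixed, 284 (x) x 138 (y) mm outside, walls 14 high and 6 thick, floor 4 thick. Origin: centre of underside. A divider 6 thick and 14 high at local x = -80 to -74 parts the compartment (56 x 126 inside, at -x) from the large bay (210 x 126 inside, at +x): 5 x 3 cells of 42 mm, which a full kit of five templates (4+3+3+3+2 cells) just fills, with 6 mm of play between pieces.
- bay_floor (a point): Centre of the large bay's floor (top face of the floor); axes as the tray's.
- compartment_floor (a point): Centre of the small compartment's floor (top face of the floor); axes as the tray's.
- corner_a: Loose plywood corner template, an L 10 mm thick, 60 g (up to three, all alike): two legs 36 wide and 78 long over all (three cells). Origin: underside, centre of the 36 x 36 corner square; the legs run to local +x and +y, to 60 mm from the origin. Over the origin stands a pine grip block 34 (x) by 14 (y), from 10 to 42 mm height. Always present.
- corner_b: Loose plywood corner template, an L 10 mm thick, 60 g (up to three, all alike): two legs 36 wide and 78 long over all (three cells). Origin: underside, centre of the 36 x 36 corner square; the legs run to local +x and +y, to 60 mm from the origin. Over the origin stands a pine grip block 34 (x) by 14 (y), from 10 to 42 mm height. May be absent.
- corner_c: Loose plywood corner template, an L 10 mm thick, 60 g (up to three, all alike): two legs 36 wide and 78 long over all (three cells). Origin: underside, centre of the 36 x 36 corner square; the legs run to local +x and +y, to 60 mm from the origin. Over the origin stands a pine grip block 34 (x) by 14 (y), from 10 to 42 mm height. May be absent.
- bar: Loose plywood straight template 78 (x) x 36 (y) x 10 mm, 45 g. Origin: centre of the underside. The same pine grip block (34 x by 14 y, from 10 to 42 mm height) over the origin. May be absent.
- long_l: Loose plywood long L-shaped template, 10 mm thick, 75 g: a bar 120 mm (x) by 36 mm (y) centred on the origin (underside), with a 36 mm wide foot at its -x end (centred at x = -42 mm) that runs to local -y (to y = -60 mm). The same pine grip block (34 x by 14 y, from 10 to 42 mm height) over the origin.
- offcut: Loose pine offcut 60 (x) x 28 (y) x 24 mm high, lying in the tray's bay at the start. Origin: centre of the underside.
- scrap_box: Open cardboard scrap box, fixed, 130 x 130 mm outside, 50 mm high, walls and floor 5 mm. Origin: centre of its underside.
- tin: Tall open tin, loose, 600 g: round, outside diameter 106 mm, 85 mm high, wall 3 mm, floor 4 mm. Origin: centre of its underside. Open fingers do not fit its mouth.
- bit: Router bit standing upright on a round black base, at the bottom of the tin at the start. Base 36 mm diameter, 12 mm high; above it the dark cutter 20 mm diameter to 30 mm height; above that the bright steel shank, 14 mm diameter, to 74 mm height. 120 g. Origin: centre of the base's underside, z along the shank. It may stand up to 8 mm off the tin's axis.
- hammer: Bystander: hammer on the bench. Leave alone.
- spray_can: Bystander: spray can, 66 mm diameter, 190 mm high. Leave alone.
- oil_jar: Bystander: amber glass jar, 70 mm diameter, 90 mm high. Leave alone.

How it is judged (in metres and radians):
On the way, in this order (a step that is already met when the one before it is completed fails the run):
1. the offcut lies in the scrap box (x of offcut in the frame of scrap_box between -0.06 and 0.06 m and y of offcut in the frame of scrap_box between -0.06 and 0.06 m and z of offcut in the frame of scrap_box between 0 and 0.045 m and linear speed of offcut below 0.02 m/s), for 0.2 s.
2. every template present lies flat in the large bay (z of corner_a in the frame of bay_floor between -0.004 and 0.003 m and x of corner_a in the frame of bay_floor between -0.103 and 0.103 m and y of corner_a in the frame of bay_floor between -0.061 and 0.061 m and angle between each of corner_a, corner_b, corner_c, bar, long_l's own z axis and vertical below 0.05 rad and linear speed of each of corner_a, corner_b, corner_c, bar, long_l below 0.02 m/s and z of corner_b in the frame of bay_floor between -0.004 and 0.003 m and x of corner_b in the frame of bay_floor between -0.103 and 0.103 m and y of corner_b in the frame of bay_floor between -0.061 and 0.061 m and z of corner_c in the frame of bay_floor between -0.004 and 0.003 m and x of corner_c in the frame of bay_floor between -0.103 and 0.103 m and y of corner_c in the frame of bay_floor between -0.061 and 0.061 m and z of bar in the frame of bay_floor between -0.004 and 0.003 m and x of bar in the frame of bay_floor between -0.103 and 0.103 m and y of bar in the frame of bay_floor between -0.061 and 0.061 m and z of long_l in the frame of bay_floor between -0.004 and 0.003 m and x of long_l in the frame of bay_floor between -0.103 and 0.103 m and y of long_l in the frame of bay_floor between -0.061 and 0.061 m), for 0.2 s.
At the end, for the whole second after the job is handed in: All templates present lie flat in the large bay, grip up, underside within 3 mm of its floor, tilt under 0.05 rad; the offcut lies in the scrap box; the bit stands upright (0.06 rad) on the end compartment's floor (3 mm); the tin is upright; all at rest (all of step 1 and all of step 2 and x of bit in the frame of compartment_floor between -0.026 and 0.026 m and y of bit in the frame of compartment_floor between -0.061 and 0.061 m and z of bit in the frame of compartment_floor between -0.004 and 0.003 m and angle between bit's own z axis and vertical below 0.06 rad and linear speed of bit below 0.02 m/s and angle between tin's own z axis and vertical below 0.1 rad); the robot touches nothing.
It fails at once if the tin is knocked over (angle between tin's own z axis and vertical above 0.6 rad).
It fails at once if the hammer is disturbed (moved more than 30 mm) (distance of hammer from where it was at the start of the episode above 0.03 m).
It fails at once if the spray can is disturbed (moved more than 30 mm) (distance of spray_can from where it was at the start of the episode above 0.03 m).
It fails at once if the jar is disturbed (moved more than 30 mm) (distance of oil_jar from where it was at the start of the episode above 0.03 m).
Of corner_b, corner_c, bar only 2 to 3 are there at a start; the rules pass over those that are not, and their reading is None.
At some moment in a run one of corner_a, corner_b, corner_c, bar, long_l may be knocked a few centimetres aside while the robot is not near it.
It also fails if it takes over 210 s, if anything falls off the work surface, if the arm or the gripper's body presses on something with over 40 N, if the wrist force passes 120 N, or if a joint passes its speed limit or range.

## Robot

A 6-joint arm with a two-finger parallel gripper is mounted at the origin on the work surface. World frame = base frame: x ahead of the robot, y to its left, z up, the work surface at z = 0. Lengths are in mm, angles in rad, forces in N, time in s.
With the tool pointing down it reaches from about 350 to 875 mm from the base axis. Payload 4.2 kg.
Tool frame: the origin (TCP) lies at the very end of the fingers, on their centre line; the grasp point (between the pads) lies 19 mm behind it; y points along the fingers, z is the direction in which the jaws open and shut, and the axes are right-handed (so a half turn about y gives the same grasp; the last joint's range is limited). The gripper opens to 85 mm and grips with 20 to 120 N. Pads are 22 mm wide; open, the fingers measure 114 mm over their backs; the gripper's body (76 mm by 85 mm) begins 54 mm behind the grasp point. The pads swing forward as they close: fully open they stand 13 mm farther back than shut.
Start: joints at [-0.936, 0.385, 0.008, 0, -1.194, -0.259], TCP at [229.399, -581.356, 231.312] pointing down, gripper open.
Joint ranges: [-3.14, 3.14], [-1.21, 2.06], [-1.07, 1.41], [-3.16, 2.05], [-2.99, -0.16], [-3.1, 3.1]. Speed limits (rad/s): [2.79, 2.79, 3.14, 3.14, 3.14, 3.14].

## Interface

Orientations are given as a unit quaternion [x, y, z, w].
In Python, from bench import arm gives the robot as it stands.
- The arm moves only by the shell command python3 -m creep 'ROWS'. ROWS is JSON, a list of rows, each an object with "delta_pos": the shift along the tool's x, y, z in mm, a list of three; "rot": the turn, a rotation vector about the tool's x, y, z in rad, a list of three; "jaw": the finger opening in mm, from 0 to 85.4. A call has exactly 10 rows; each row shifts and turns the commanded pose from where the row before left it, along the tool's axes as they then stand; what a row does not reach is not made up. A row lasts 1/12 s, in which the tool goes at most 41.7 mm and 7.16 degrees, less where a joint would pass 70% of its speed; a pose out of reach is approached as far as the arm can. A call is refused whole if a number of a shift passes 41.7 or a number of a turn 0.125, either way. A call with a gripper value outside its range is refused whole. The fingers move at their own pace and stop on an object; the grip force is fixed at half the most. Time passes only in rows, so rows that do not move let the fingers close, or fill a call up. It gives the time, the measured TCP pose, the force and the opening at its end, in the units of the state.
- arm.read_state(): the state, without advancing time (a new reading comes with each control period).
- arm.get_image(name): name is "side" or "top" or "wrist"; returns the picture (384x512x3 uint8, red, green, blue); there is no depth.
- arm.calibration(name): a dict with "intrinsics" (3x3 intrinsics, pixels), "R" (3x3) and "t" (3): a world point X has camera coordinates R X + t. Camera axes: x right, y down, z forward; pixel columns grow to the right and rows downward; lengths in mm; the calibration is good to about 2 mm. A picture is of the moment at which its call begins: read the wrist's pose just before it. calibration takes no time and is no camera call; for the wrist camera it gives the pose at the moment of the call.
- arm.job_done(): hands the job in, once; it reports no verdict.
Trained networks look in the newest picture that a camera, given by its name, has taken for a name from the list of things; names that differ only in an ending like _2 or _b are one class to them, and where a whole thing is asked for, a point or a joint stands for the part that bears it (a point fixed in the world has none). Each returns a list of dicts, best first, with "p" (0 to 1); they miss things now and then, are a little off and sometimes report something else, mostly with a low value. They report only what shows in the picture. A call takes as long as a camera call.
- arm.find_in(camera, target): "location" ([column, row] in pixels, amid what is visible of it).
- arm.masks_of(camera, target): "pixels" (384x512 bool, what is visible of it) and "location" ([column, row] in pixels, amid what is visible of it).
The state is a dict: "clock": time; "joints": joint angles; "joint_vel": joint speeds; "joint_efforts": joint torques, N m; "position": TCP position; "ee_rot": TCP orientation; "contact_force": force on the tool from outside, world axes, zero at the start; "wrist_torque": the same for the moment, N m; "gripper_width": finger opening in mm.
Only numpy, scipy, OpenCV 4.12 (cv2) and the standard library are available. Lean on these libraries where they do the work, as an engineer would, in place of code of your own. Each camera call takes 0.05 s, during which the arm holds its last target. There are 200 camera calls.

## Working session

There is one attempt and no reset: what is moved stays moved. The work goes in short steps, Python scripts to look and compute and a shell command to move; the robot and the scene stay as the last step left them, time stands still between calls to the robot, and variables do not carry over. Pictures are saved under pics/ and viewed, about 12 in all and at most 16, crops included, and the job is handed in when it is done.

```bash
ls; mkdir -p pics
python3 - <<'E'
from bench import arm
import cv2
s=arm.read_state();print(s)
for n in ("top","side","wrist"):
    im=arm.get_image(n);cv2.imwrite(f"pics/{n}0.png",im[:,:,::-1])
    c=arm.calibration(n);print(n,c)
E
```

```text
pics
{'clock': 0.0, 'joints': array([-9.36398569e-01,  3.85550876e-01,  6.62439175e-03, -5.50222719e-04,
       -1.19398804e+00, -2.58615266e-01]), 'joint_vel': array([2.36565741e-04, 8.96191639e-04, 4.47522768e-06, 6.27808048e-04,
       2.23788788e-04, 5.64288694e-04]), 'joint_efforts': array([ 6.40373855e-04, -3.92287588e+01,  1.88405997e+01,  4.18629169e+00,
       -4.65817851e-03,  1.05122029e-05]), 'position': array([ 229.19825094, -580.82479799,  230.21684698]), 'ee_rot': array([-0.69392136, -0.13184794,  0.13216855,  0.69542846]), 'contact_force': array([ 0.4096397 ,  0.15118617, -0.54794205]), 'wrist_torque': array([-0.01427986, -0.04551128,  0.03798829]), 'gripper_width': 85.46655884246722}
top {'intrinsics': array([[422.35142977,   0.        , 257.68777052],
       [  0.        , 422.35142977, 195.90050964],
       [  0.        ,   0.        ,   1.        ]]), 'R': array([[-7.41436060e-03, -9.99969745e-01, -2.35297139e-03],
       [-9.81714622e-01,  7.72655923e-03, -1.90201739e-01],
       [ 1.90214164e-01,  8.99722141e-04, -9.81742208e-01]]), 't': array([1.40567224e-01, 6.10989204e+02, 9.48646079e+02])}
side {'intrinsics': array([[452.28020566,   0.        , 249.62175942],
       [  0.        , 452.28020566, 189.87944564],
       [  0.        ,   0.        ,   1.        ]]), 'R': array([[ 0.99216081, -0.12299654, -0.0221084 ],
       [-0.09214431, -0.6005178 , -0.79428446],
       [ 0.08441776,  0.79009507, -0.60714366]]), 't': array([-631.18038478,   79.68936829, 1475.37789215])}
wrist {'intrinsics': array([[291.29355436,   0.        , 252.30812748],
       [  0.        , 291.29355436, 191.48873772],
       [  0.        ,   0.        ,   1.        ]]), 'R': array([[-0.36634228,  0.93047854,  0.0017403 ],
       [ 0.8895501 ,  0.34967834,  0.29398243],
       [ 0.27293579,  0.10924628, -0.95580924]]), 't': array([624.32673487, -37.40822529, 379.45521778])}
```

Run:
```python
import cv2,numpy as np
a=cv2.imread("pics/top0.png");cv2.imwrite("pics/t0.png",cv2.resize(a,(800,600),interpolation=cv2.INTER_CUBIC))
a=cv2.imread("pics/side0.png");cv2.imwrite("pics/s0.png",cv2.resize(a,(800,600),interpolation=cv2.INTER_CUBIC))
```

```text
(no output)
```

View pics/t0.png

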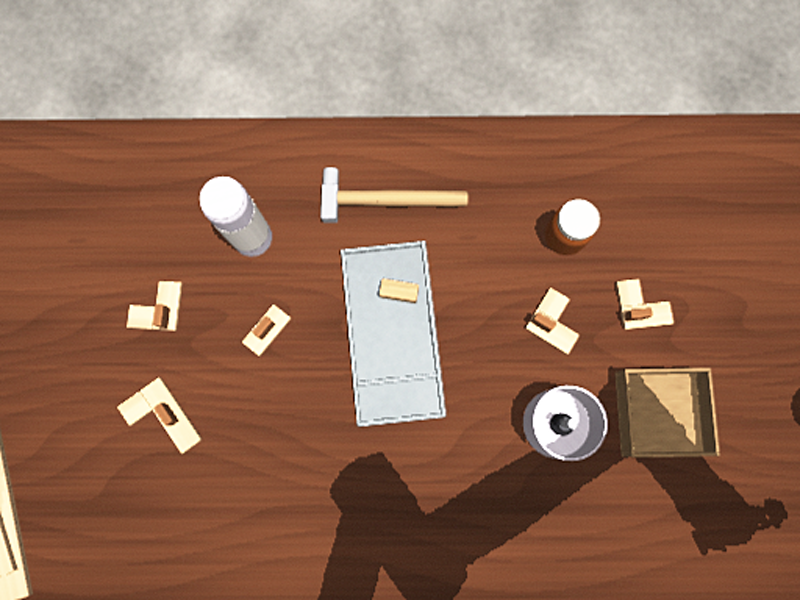

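View pics/s0.png

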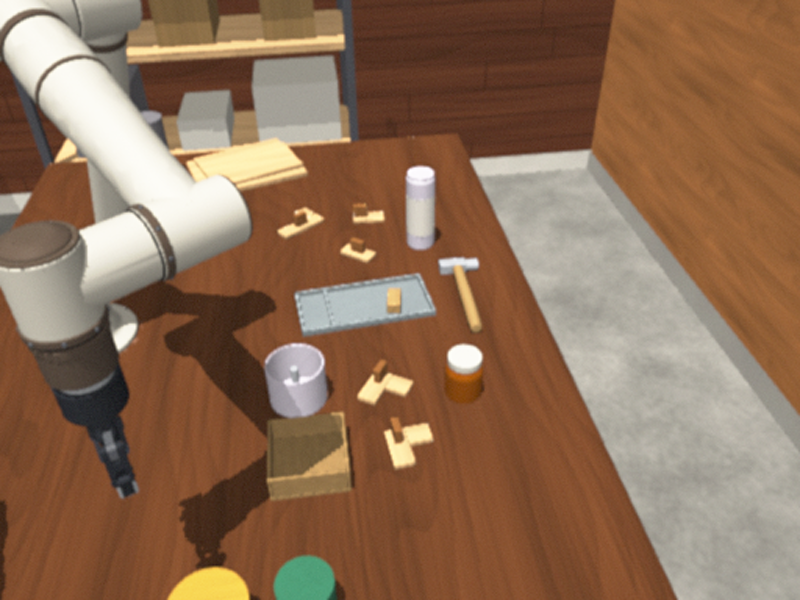

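The top view shows all five templates: corners near (158,310), (550,322) and (643,310), the bar at (267,330) and long_l at (165,410), in 800x600 pixels. The offcut is in the bay at (398,290), the tray's compartment faces the robot, the tin is at (565,422) and the box at (670,412). The side view agrees. Next I'll fit poses to the masks.

```bash
cat > h.py <<'E'
from bench import arm
import numpy as np,cv2
from scipy.optimize import minimize
from scipy.spatial.transform import Rotation as Rn
def box(x0,x1,y0,y1,z0,z1): return np.array([[x,y,z] for x in(x0,x1) for y in(y0,y1) for z in(z0,z1)],float)
def cyl(r,z0,z1): return np.array([[r*np.cos(a),r*np.sin(a),z] for a in np.linspace(0,6.28,40) for z in(z0,z1)])
G=box(-17,17,-7,7,10,42)
M={'corner':[box(-18,60,-18,18,0,10),box(-18,18,-18,60,0,10),G],
 'bar':[box(-39,39,-18,18,0,10),G],
 'long_l':[box(-60,60,-18,18,0,10),box(-60,-24,-60,18,0,10),G],
 'offcut':[box(-30,30,-14,14,0,24)],'tray':[box(-142,142,-69,69,0,14)],
 'scrap_box':[box(-65,65,-65,65,0,50)],'tin':[cyl(53,0,85)],'bit':[cyl(18,0,12),cyl(10,12,30),cyl(7,30,74)]}
def kind(n): return 'corner' if n.startswith('corner') else n
def proj(c,X):
    p=(c['R']@X.T).T+c['t']; q=p@c['intrinsics'].T; return q[:,:2]/q[:,2:]
def ray(c,uv,z):
    d=c['R'].T@np.linalg.solve(c['intrinsics'],[uv[0],uv[1],1]); o=-c['R'].T@c['t']
    return o+d*(z-o[2])/d[2]
def world(X,p,z):
    co,s=np.cos(p[2]),np.sin(p[2]); return np.c_[co*X[:,0]-s*X[:,1]+p[0],s*X[:,0]+co*X[:,1]+p[1],X[:,2]+z]
def render(c,name,p,z,S=3):
    im=np.zeros((384*S,512*S),np.uint8)
    for b in M[kind(name)]:
        h=cv2.convexHull(((proj(c,world(b,p,z))+.5)*S).astype(np.float32))
        cv2.fillConvexPoly(im,np.round(h*16-8).astype(np.int32),255,shift=4)
    return cv2.resize(im,(512,384),interpolation=cv2.INTER_AREA)/255.
def fit(views,name,z,xy,yaws=None,fz=False):
    """views: [(calib,mask)]; returns pose, loss(1-IoU), z"""
    def L(v):
        t=0
        for c,m in views:
            r=render(c,name,v[:3],v[3] if fz else z); t+=1-np.minimum(r,m).sum()/np.maximum(r,m).sum()
        return t/len(views)
    best=None
    for y in (np.arange(12)*np.pi/6 if yaws is None else yaws):
        v0=[xy[0],xy[1],y]+([z] if fz else [])
        s=np.vstack([v0]+[np.array(v0)+d for d in np.diag([8,8,.2]+([8] if fz else []))])
        r=minimize(L,v0,method='Nelder-Mead',options=dict(initial_simplex=s,maxiter=45,xatol=.05,fatol=1e-4))
        if best is None or r.fun<best.fun: best=r
    r=minimize(L,best.x,method='Nelder-Mead',options=dict(initial_simplex=np.vstack([best.x]+[best.x+d for d in np.diag([2,2,.04]+([4] if fz else []))]),maxiter=120,xatol=.02,fatol=1e-5))
    return r.x,r.fun
def yawof(s): z=Rn.from_quat(s['ee_rot']).as_matrix()[:,2]; return np.arctan2(z[1],z[0])
def wrap(a): return (a+np.pi)%(2*np.pi)-np.pi
def go(x,y,z,yaw,half=True):
    """print turn about tool y first, then shift in turned tool axes, to TCP (x,y,z), jaw axis yaw"""
    s=arm.read_state(); R=Rn.from_quat(s['ee_rot']).as_matrix(); w=yawof(s)
    t=-wrap(yaw-w)
    if half: t=(t+np.pi/2)%np.pi-np.pi/2
    ny=w-t; zt=np.array([np.cos(ny),np.sin(ny),0]); yt=np.array([0,0,-1.]); xt=np.cross(yt,zt)
    d=np.array([x,y,z])-s['position']
    th=s['joints'][0]
    print('pos',s['position'].round(1),'tilt',(R[:,1]+[0,0,1]).round(3),'j1',th.round(2),'j6',s['joints'][5].round(2),'yaw',round(w,3),'| turn',round(t,3),'shift',np.round([d@xt,d@yt,d@zt],1),'clk',round(s['clock'],1))
E
cat > m0.py <<'E'
from h import *
import pickle
cs={n:arm.calibration(n) for n in('top','side')}
out={}
for t,z in(('tray',0),('scrap_box',0),('tin',0),('offcut',4),('bar',0),('long_l',0),('corner_a',0)):
    ms={n:arm.masks_of(n,t) for n in cs}
    print(t,[(n,[(round(q['p'],2),np.round(q['location']).tolist(),int(q['pixels'].sum())) for q in ms[n]]) for n in ms])
    for q in ms['top']:
        if q['p']<.4: continue
        xy=ray(cs['top'],q['location'],z+8)
        v=[(cs['top'],q['pixels'].astype(float))]
        ys=[0] if t in('tin',) else ([0,.1,-.1] if t in('tray','scrap_box') else None)
        p,l=fit(v,t,z,xy[:2],ys)
        pr=proj(cs['side'],world(np.array([[0,0,8.]]),p,z))[0]
        o=[s for s in ms['side'] if s['p']>.3 and np.hypot(*(np.array(s['location'])-pr))<15]
        print('  top',p.round(2),round(l,3),end=' ')
        if o:
            pf,lf=fit(v+[(cs['side'],o[0]['pixels'].astype(float))],t,z,p[:2],[p[2]],True)
            print('both+z',pf.round(2),round(lf,3))
        else: print()
        out.setdefault(t,[]).append(p)
pickle.dump(out,open('m0.pkl','wb'))
E
python3 m0.py
```

```text
tray [('top', [(0.78, [250.0, 216.0], 6144)]), ('side', [(0.63, [229.0, 191.0], 2204)])]
  top [5.8189e+02 1.3680e+01 1.0000e-01] 0.055 both+z [5.8138e+02 1.3750e+01 1.0000e-01 7.8000e-01] 0.077
scrap_box [('top', [(0.89, [427.0, 260.0], 3542)]), ('side', [(0.81, [198.0, 292.0], 2600), (0.19, [235.0, 139.0], 167)])]
  top [ 450.9 -403.7   -0. ] 0.023 both+z [ 449.49 -404.09   -0.     -1.03] 0.035
tin [('top', [(0.98, [364.0, 268.0], 1839)]), ('side', [(0.74, [193.0, 241.0], 1498), (0.37, [296.0, 179.0], 481)])]
  top [ 4.3536e+02 -2.4137e+02  1.4000e-01] 0.113 both+z [ 4.3434e+02 -2.4186e+02  2.6000e-01 -8.7000e-01] 0.099
offcut [('top', [(0.53, [255.0, 185.0], 304)]), ('side', [(0.71, [251.0, 192.0], 125)])]
  top [645.83   1.32   1.39] 0.099 both+z [644.7    1.52   1.43   7.25] 0.131
bar [('top', [(0.69, [172.0, 209.0], 407), (0.15, [248.0, 214.0], 5915)]), ('side', [(0.5, [228.0, 162.0], 224)])]
  top [586.49 214.22   2.39] 0.16 both+z [586.08 215.26   2.49  -0.84] 0.125
long_l [('top', [(0.61, [102.0, 262.0], 1009)]), ('side', [(0.82, [192.0, 144.0], 274)])]
  top [452.78 359.23   3.77] 0.084 both+z [452.94 359.49   3.78   0.61] 0.093
corner_a [('top', [(0.82, [406.0, 198.0], 709), (0.77, [351.0, 208.0], 746), (0.64, [102.0, 198.0], 711)]), ('side', [(0.83, [260.0, 281.0], 506), (0.65, [235.0, 137.0], 183), (0.55, [240.0, 248.0], 474)])]
  top [ 602.92 -373.32    4.81] 0.072 both+z [ 6.0299e+02 -3.7313e+02  4.8000e+00 -3.4000e-01] 0.125
  top [ 591.54 -223.51    4.14] 0.043 both+z [ 590.57 -223.45    4.14    0.93] 0.077
  top [606.37 376.84   6.23] 0.065 both+z [6.0481e+02 3.7706e+02 6.2100e+00 4.1000e-01] 0.1
```

Run:
```python
from h import *
go(645,1.4,230,2.98)
c=arm.calibration('wrist');s=arm.read_state();R=Rn.from_quat(s['ee_rot']).as_matrix()
print('cam in tool',R.T@(-c['R'].T@c['t']-s['position']),'view dir tool',R.T@c['R'][2])
```

```text
pos [ 229.4 -581.4  231.3] tilt [-0. -0.  0.] j1 -0.94 j6 -0.26 yaw 1.947 | turn -1.033 shift [ 642.     1.3 -316.4] clk 0.8
cam in tool [-7.62904034e+01 -1.42126990e+02 -1.10544964e-01] view dir tool [ 2.94126082e-01  9.55766620e-01 -1.25894427e-04]
```

```bash
python3 -m creep '[{"delta_pos":[0,0,0],"rot":[0,-0.1033,0],"jaw":60},{"delta_pos":[0,0,0],"rot":[0,-0.1033,0],"jaw":60},{"delta_pos":[0,0,0],"rot":[0,-0.1033,0],"jaw":60},{"delta_pos":[0,0,0],"rot":[0,-0.1033,0],"jaw":60},{"delta_pos":[0,0,0],"rot":[0,-0.1033,0],"jaw":60},{"delta_pos":[0,0,0],"rot":[0,-0.1033,0],"jaw":60},{"delta_pos":[0,0,0],"rot":[0,-0.1033,0],"jaw":60},{"delta_pos":[0,0,0],"rot":[0,-0.1033,0],"jaw":60},{"delta_pos":[0,0,0],"rot":[0,-0.1033,0],"jaw":60},{"delta_pos":[0,0,0],"rot":[0,-0.1033,0],"jaw":60}]'
python3 -m creep '[{"delta_pos":[32.1,0,-15.8],"rot":[0,0,0],"jaw":60},{"delta_pos":[32.1,0,-15.8],"rot":[0,0,0],"jaw":60},{"delta_pos":[32.1,0,-15.8],"rot":[0,0,0],"jaw":60},{"delta_pos":[32.1,0,-15.8],"rot":[0,0,0],"jaw":60},{"delta_pos":[32.1,0,-15.8],"rot":[0,0,0],"jaw":60},{"delta_pos":[32.1,0,-15.8],"rot":[0,0,0],"jaw":60},{"delta_pos":[32.1,0,-15.8],"rot":[0,0,0],"jaw":60},{"delta_pos":[32.1,0,-15.8],"rot":[0,0,0],"jaw":60},{"delta_pos":[32.1,0,-15.8],"rot":[0,0,0],"jaw":60},{"delta_pos":[32.1,0,-15.8],"rot":[0,0,0],"jaw":60}]'
python3 -m creep '[{"delta_pos":[32.1,8,-15.8],"rot":[0,0,0],"jaw":60},{"delta_pos":[32.1,8,-15.8],"rot":[0,0,0],"jaw":60},{"delta_pos":[32.1,8,-15.8],"rot":[0,0,0],"jaw":60},{"delta_pos":[32.1,8,-15.8],"rot":[0,0,0],"jaw":60},{"delta_pos":[32.1,8,-15.8],"rot":[0,0,0],"jaw":60},{"delta_pos":[32.1,8,-15.8],"rot":[0,0,0],"jaw":60},{"delta_pos":[32.1,8,-15.8],"rot":[0,0,0],"jaw":60},{"delta_pos":[32.1,8,-15.8],"rot":[0,0,0],"jaw":60},{"delta_pos":[32.1,8,-15.8],"rot":[0,0,0],"jaw":60},{"delta_pos":[32.1,8,-15.8],"rot":[0,0,0],"jaw":60}]'
cat > wl.py <<'E'
# look with the wrist camera at one thing: python3 wl.py name z x y yaw [picname]
from h import *
import sys
n,z,x,y,w=sys.argv[1],*map(float,sys.argv[2:6])
c=arm.calibration('wrist'); im=arm.get_image('wrist')
ms=arm.masks_of('wrist',n)
pr=proj(c,world(np.array([[0,0,10.]]),[x,y,w],z))[0]
print('expect px',pr.round(),[(round(q['p'],2),np.round(q['location']).tolist(),int(q['pixels'].sum())) for q in ms])
ms=[q for q in ms if q['p']>.25]
if ms:
    q=min(ms,key=lambda q:np.hypot(*(q['location']-pr)))
    p,l=fit([(c,q['pixels'].astype(float))],n,z,(x,y),[w]); print('wrist fit',p.round(3),'loss',round(l,3))
    h=render(c,n,p,z)>.5; im=im.copy(); im[(cv2.dilate(h.astype(np.uint8),np.ones((3,3)))>h)]=[255,0,0]
if len(sys.argv)>6: cv2.imwrite('pics/'+sys.argv[6],im[:,:,::-1])
E
python3 wl.py offcut 4 645 1.4 1.41 w1.png
python3 - <<'E'
from h import *
go(645,1.4,7,2.98)
E
```

```text
clock: 1.68
position: [229.4, -581.3, 231.3]
ee_rot: [0.538, 0.459, -0.459, -0.538]
contact_force: [-0.2, -0.3, 0.1]
gripper_width: 59.9
clock: 2.52
position: [437.9, -288.5, 231.7]
ee_rot: [0.539, 0.458, -0.458, -0.539]
contact_force: [0.4, -0.4, 0.5]
gripper_width: 60.3
clock: 3.35
position: [645.7, 2.9, 151.0]
ee_rot: [0.539, 0.458, -0.458, -0.539]
contact_force: [0.7, -0.7, 0.8]
gripper_width: 60.1
expect px [252. 180.] [(0.95, [252.0, 177.0], 1843)]
wrist fit [6.42661e+02 2.14000e-01 1.39500e+00] loss 0.06
pos [646.6   5.2 148.9] tilt [-0.001 -0.     0.   ] j1 0.26 j6 -0.41 yaw 2.984 | turn 0.004 shift [ -4.  141.9   1. ] clk 3.5
```

View pics/w1.png

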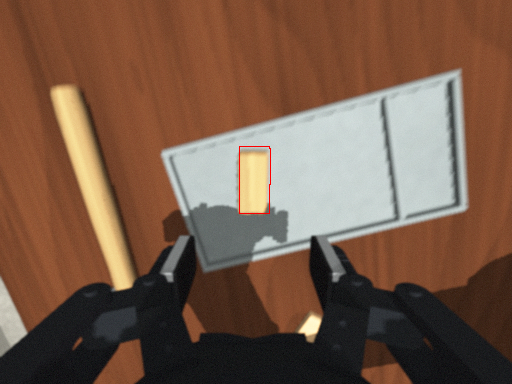

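The red overlay sits on the offcut at about (254,180), in the bay, with the grip axis across it. I'll descend, grasp and lift.

```bash
python3 -m creep '[{"delta_pos":[-4.8,10,1.9],"rot":[0,0,0],"jaw":60},{"delta_pos":[0,30,0],"rot":[0,0,0],"jaw":60},{"delta_pos":[0,30,0],"rot":[0,0,0],"jaw":60},{"delta_pos":[0,30,0],"rot":[0,0,0],"jaw":60},{"delta_pos":[0,20,0],"rot":[0,0,0],"jaw":60},{"delta_pos":[0,12,0],"rot":[0,0,0],"jaw":60},{"delta_pos":[0,6,0],"rot":[0,0,0],"jaw":60},{"delta_pos":[0,3,0],"rot":[0,0,0],"jaw":60},{"delta_pos":[0,0,0],"rot":[0,0,0],"jaw":60},{"delta_pos":[0,0,0],"rot":[0,0,0],"jaw":60}]'
python3 -m creep '[{"delta_pos":[0,0,0],"rot":[0,0,0],"jaw":20},{"delta_pos":[0,0,0],"rot":[0,0,0],"jaw":20},{"delta_pos":[0,0,0],"rot":[0,0,0],"jaw":20},{"delta_pos":[0,0,0],"rot":[0,0,0],"jaw":20},{"delta_pos":[0,0,0],"rot":[0,0,0],"jaw":20},{"delta_pos":[0,0,0],"rot":[0,0,0],"jaw":20},{"delta_pos":[0,-10,0],"rot":[0,0,0],"jaw":20},{"delta_pos":[0,-30,0],"rot":[0,0,0],"jaw":20},{"delta_pos":[0,-40,0],"rot":[0,0,0],"jaw":20},{"delta_pos":[0,-40,0],"rot":[0,0,0],"jaw":20}]'
python3 - <<'E'
from h import *
go(450.5,-404,130,2.98);go(603,-373.2,14,.1)
E
```

```text
clock: 4.28
position: [643.1, -3.3, 11.8]
ee_rot: [0.539, 0.459, -0.457, -0.538]
contact_force: [0.3, 0.4, -0.3]
gripper_width: 60.1
clock: 5.12
position: [640.9, -3.4, 130.6]
ee_rot: [-0.538, -0.457, 0.459, 0.539]
contact_force: [1.5, 0.8, -0.1]
gripper_width: 26.5
pos [640.9  -3.4 130.6] tilt [-0.004 -0.001  0.   ] j1 0.25 j6 -0.41 yaw 2.98 | turn -0.0 shift [-426.     0.6  123.5] clk 5.1
pos [640.9  -3.4 130.6] tilt [-0.004 -0.001  0.   ] j1 0.25 j6 -0.41 yaw 2.98 | turn -0.262 shift [-364.1  116.6   74.7] clk 5.1
```

```bash
python3 -m creep '[{"delta_pos":[-35.5,0,10.3],"rot":[0,0,0],"jaw":20},{"delta_pos":[-35.5,0,10.3],"rot":[0,0,0],"jaw":20},{"delta_pos":[-35.5,0,10.3],"rot":[0,0,0],"jaw":20},{"delta_pos":[-35.5,0,10.3],"rot":[0,0,0],"jaw":20},{"delta_pos":[-35.5,0,10.3],"rot":[0,0,0],"jaw":20},{"delta_pos":[-35.5,0,10.3],"rot":[0,0,0],"jaw":20},{"delta_pos":[-35.5,0,10.3],"rot":[0,0,0],"jaw":20},{"delta_pos":[-35.5,0,10.3],"rot":[0,0,0],"jaw":20},{"delta_pos":[-35.5,0,10.3],"rot":[0,0,0],"jaw":20},{"delta_pos":[-35.5,0,10.3],"rot":[0,0,0],"jaw":20}]'
python3 -m creep '[{"delta_pos":[-35.5,0,10.3],"rot":[0,0,0],"jaw":20},{"delta_pos":[-35.5,0,10.3],"rot":[0,0,0],"jaw":20},{"delta_pos":[0,0,0],"rot":[0,0,0],"jaw":20},{"delta_pos":[0,30,0],"rot":[0,0,0],"jaw":20},{"delta_pos":[0,30,0],"rot":[0,0,0],"jaw":20},{"delta_pos":[0,25,0],"rot":[0,0,0],"jaw":20},{"delta_pos":[0,15,0],"rot":[0,0,0],"jaw":20},{"delta_pos":[0,8,0],"rot":[0,0,0],"jaw":20},{"delta_pos":[0,0,0],"rot":[0,0,0],"jaw":20},{"delta_pos":[0,0,0],"rot":[0,0,0],"jaw":50}]'
python3 -m creep '[{"delta_pos":[0,0,0],"rot":[0,0,0],"jaw":50},{"delta_pos":[0,0,0],"rot":[0,0,0],"jaw":50},{"delta_pos":[0,0,0],"rot":[0,0,0],"jaw":50},{"delta_pos":[0,0,0],"rot":[0,0,0],"jaw":50},{"delta_pos":[0,-15,0],"rot":[0,-0.0262,0],"jaw":50},{"delta_pos":[0,-30,0],"rot":[0,-0.05,0],"jaw":50},{"delta_pos":[0,-35,0],"rot":[0,-0.05,0],"jaw":50},{"delta_pos":[0,-35,0],"rot":[0,-0.05,0],"jaw":50},{"delta_pos":[0,-20,0],"rot":[0,-0.05,0],"jaw":50},{"delta_pos":[0,0,0],"rot":[0,-0.036,0],"jaw":50}]'
python3 - <<'E'
from h import *
for i in range(3):
    go(603,-373.2,150,.1); arm.get_image('top')
cv2.imwrite('pics/t1.png',arm.get_image('top')[:,:,::-1])
E
```

```text
clock: 5.95
position: [481.9, -338.2, 130.6]
ee_rot: [-0.539, -0.458, 0.458, 0.539]
contact_force: [0.5, -0.5, -0.9]
gripper_width: 26.4
clock: 6.78
position: [451.9, -403.8, 22.8]
ee_rot: [0.539, 0.458, -0.458, -0.539]
contact_force: [0.9, 0.1, 0.4]
gripper_width: 37.3
clock: 7.62
position: [454.2, -405.6, 164.2]
ee_rot: [0.478, 0.526, -0.525, -0.469]
contact_force: [0.3, -0.4, 0.3]
gripper_width: 50.1
pos [ 454.2 -405.6  164.2] tilt [ 0.01  -0.007  0.   ] j1 -0.46 j6 0.56 yaw -3.038 | turn 0.004 shift [  17.4   14.2 -151.3] clk 7.6
pos [ 453.  -404.6  161.4] tilt [ 0.007 -0.004  0.   ] j1 -0.46 j6 0.57 yaw -3.038 | turn 0.003 shift [  16.2   11.4 -152.4] clk 7.7
pos [ 451.9 -403.8  159.2] tilt [ 0.003 -0.001  0.   ] j1 -0.46 j6 0.56 yaw -3.042 | turn -0.0 shift [  15.4    9.2 -153.4] clk 7.7
```

```bash
python3 -m creep '[{"delta_pos":[3,2,-30],"rot":[0,0,0],"jaw":40},{"delta_pos":[3,2,-30],"rot":[0,0,0],"jaw":40},{"delta_pos":[3,2,-30],"rot":[0,0,0],"jaw":40},{"delta_pos":[3,2,-30],"rot":[0,0,0],"jaw":40},{"delta_pos":[3,1,-33],"rot":[0,0,0],"jaw":40},{"delta_pos":[0,0,0],"rot":[0,0,0],"jaw":40},{"delta_pos":[0,0,0],"rot":[0,0,0],"jaw":40},{"delta_pos":[0,0,0],"rot":[0,0,0],"jaw":40},{"delta_pos":[0,0,0],"rot":[0,0,0],"jaw":40},{"delta_pos":[0,0,0],"rot":[0,0,0],"jaw":40}]'
python3 wl.py corner_a 0 603 -373.2 -1.475 w2.png
python3 - <<'E'
from h import *
go(603,-373.2,14,.1)
c=arm.calibration('top')
for q in arm.masks_of('top','offcut'): print(q['p'],q['location'],ray(c,q['location'],20))
E
```

```text
clock: 8.65
position: [601.1, -373.9, 148.4]
ee_rot: [-0.474, -0.524, 0.524, 0.475]
contact_force: [0.2, -0.1, 0.4]
gripper_width: 40.0
expect px [249. 182.] [(0.74, [248.0, 168.0], 4694), (0.64, [251.0, 292.0], 3403)]
wrist fit [ 599.921 -375.872   -1.469] loss 0.034
pos [ 601.4 -373.9  148.8] tilt [ 0. -0.  0.] j1 -0.33 j6 0.43 yaw -3.042 | turn -0.001 shift [  0.5 134.8  -1.7] clk 8.8
0.44 [397.7, 238.6] [ 510.15582377 -343.73908741   20.        ]
0.31 [365.4, 144.4] [ 749.36613085 -278.68463219   20.        ]
```

View pics/w2.png

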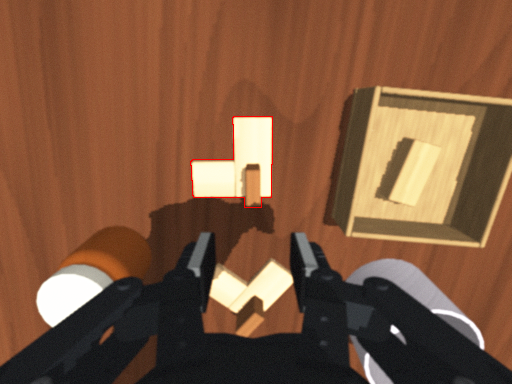

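The offcut lies in the scrap box at about (414,170), and the overlay matches the corner at (248,168). Now I'll grasp corner 1.

```bash
python3 -m creep '[{"delta_pos":[-0.6,10,0],"rot":[0,0,0],"jaw":40},{"delta_pos":[0,30,0],"rot":[0,0,0],"jaw":40},{"delta_pos":[0,35,0],"rot":[0,0,0],"jaw":40},{"delta_pos":[0,30,0],"rot":[0,0,0],"jaw":40},{"delta_pos":[0,20,0],"rot":[0,0,0],"jaw":40},{"delta_pos":[0,9,0],"rot":[0,0,0],"jaw":40},{"delta_pos":[0,0,0],"rot":[0,0,0],"jaw":40},{"delta_pos":[0,0,0],"rot":[0,0,0],"jaw":40},{"delta_pos":[0,0,0],"rot":[0,0,0],"jaw":5},{"delta_pos":[0,0,0],"rot":[0,0,0],"jaw":5}]'
python3 -m creep '[{"delta_pos":[0,0,0],"rot":[0,0,0],"jaw":5},{"delta_pos":[0,0,0],"rot":[0,0,0],"jaw":5},{"delta_pos":[0,0,0],"rot":[0,0,0],"jaw":5},{"delta_pos":[0,0,0],"rot":[0,0,0],"jaw":5},{"delta_pos":[0,-10,0],"rot":[0,0,0],"jaw":5},{"delta_pos":[0,-30,0],"rot":[0,0,0],"jaw":5},{"delta_pos":[0,-40,0],"rot":[0,0,0],"jaw":5},{"delta_pos":[0,-30,0],"rot":[0,0,0],"jaw":5},{"delta_pos":[0,0,0],"rot":[0,0,0],"jaw":5},{"delta_pos":[0,0,0],"rot":[0,0,0],"jaw":5}]'
cat > slots.py <<'E'
from h import *
T=[580.7,13.2,.0995]   # tray pose (updated as better measured)
C=lambda i,r:(31+42*(i-3),42*(r-2))
slot={'A1':C(1,3),'A3':C(2,1),'A2':C(4,3),'bar':C(3,2.5),'long':C(4,1)}
def sl(n):
    p=world(np.array([[*slot[n],0.]]),T,4)[0]; return p
if __name__=='__main__':
    for n in slot: print(n,sl(n).round(1))
E
python3 - <<'E'
from h import *
import slots
x,y,_=slots.sl('A1');print(x,y);go(x,y,18,slots.T[2])
E
```

```text
clock: 9.63
position: [603.4, -374.5, 16.4]
ee_rot: [0.475, 0.525, -0.524, -0.473]
contact_force: [-0.1, 0.3, 0.7]
gripper_width: 16.5
clock: 10.47
position: [603.3, -374.3, 127.6]
ee_rot: [0.476, 0.525, -0.524, -0.473]
contact_force: [0.1, 0.6, -1.9]
gripper_width: 13.0
523.7900323582951 49.72746340796324
pos [ 603.3 -374.3  127.6] tilt [ 0.005 -0.002  0.   ] j1 -0.33 j6 0.43 yaw -3.041 | turn 0.001 shift [429.9 109.6  37. ] clk 10.5
```

```bash
python3 -m creep '[{"delta_pos":[35.8,0,3.1],"rot":[0,0,0],"jaw":5},{"delta_pos":[35.8,0,3.1],"rot":[0,0,0],"jaw":5},{"delta_pos":[35.8,0,3.1],"rot":[0,0,0],"jaw":5},{"delta_pos":[35.8,0,3.1],"rot":[0,0,0],"jaw":5},{"delta_pos":[35.8,0,3.1],"rot":[0,0,0],"jaw":5},{"delta_pos":[35.8,0,3.1],"rot":[0,0,0],"jaw":5},{"delta_pos":[35.8,0,3.1],"rot":[0,0,0],"jaw":5},{"delta_pos":[35.8,0,3.1],"rot":[0,0,0],"jaw":5},{"delta_pos":[35.8,0,3.1],"rot":[0,0,0],"jaw":5},{"delta_pos":[35.8,0,3.1],"rot":[0,0,0],"jaw":5}]'
python3 -m creep '[{"delta_pos":[35.8,0,3.1],"rot":[0,0,0],"jaw":5},{"delta_pos":[35.8,0,3.1],"rot":[0,0,0],"jaw":5},{"delta_pos":[0,20,0],"rot":[0,0,0],"jaw":5},{"delta_pos":[0,30,0],"rot":[0,0,0],"jaw":5},{"delta_pos":[0,20,0],"rot":[0,0,0],"jaw":5},{"delta_pos":[0,0,0],"rot":[0,0,0],"jaw":5},{"delta_pos":[0,0,0],"rot":[0,0,0],"jaw":5},{"delta_pos":[0,0,0],"rot":[0,0,0],"jaw":5},{"delta_pos":[0,0,0],"rot":[0,0,0],"jaw":5},{"delta_pos":[0,0,0],"rot":[0,0,0],"jaw":5}]'
python3 - <<'E'
from h import *
import slots
x,y,_=slots.sl('A1');go(x,y,19,slots.T[2]);arm.get_image('top');arm.get_image('top');go(x,y,19,slots.T[2])
E
```

```text
clock: 11.3
position: [533.7, -19.5, 123.0]
ee_rot: [-0.474, -0.523, 0.525, 0.475]
contact_force: [0.6, -0.2, 0.3]
gripper_width: 13.0
clock: 12.13
position: [523.1, 49.8, 55.6]
ee_rot: [0.475, 0.525, -0.523, -0.474]
contact_force: [-0.2, -0.8, -0.6]
gripper_width: 13.0
pos [523.1  49.8  55.6] tilt [0.003 0.001 0.   ] j1 0.4 j6 -0.3 yaw -3.042 | turn 0.0 shift [-0.1 36.6 -0.6] clk 12.1
pos [522.8  49.8  55.3] tilt [0.002 0.001 0.   ] j1 0.4 j6 -0.3 yaw -3.042 | turn 0.0 shift [-0.1 36.3 -1. ] clk 12.2
```

```bash
python3 -m creep '[{"delta_pos":[0,10,-1.5],"rot":[0,0,0],"jaw":5},{"delta_pos":[0,12,0],"rot":[0,0,0],"jaw":5},{"delta_pos":[0,8,0],"rot":[0,0,0],"jaw":5},{"delta_pos":[0,4,0],"rot":[0,0,0],"jaw":5},{"delta_pos":[0,2,0],"rot":[0,0,0],"jaw":5},{"delta_pos":[0,0,0],"rot":[0,0,0],"jaw":5},{"delta_pos":[0,0,0],"rot":[0,0,0],"jaw":5},{"delta_pos":[0,0,0],"rot":[0,0,0],"jaw":5},{"delta_pos":[0,0,0],"rot":[0,0,0],"jaw":5},{"delta_pos":[0,0,0],"rot":[0,0,0],"jaw":5}]'
python3 -m creep '[{"delta_pos":[0,0,0],"rot":[0,0,0],"jaw":24},{"delta_pos":[0,0,0],"rot":[0,0,0],"jaw":24},{"delta_pos":[0,0,0],"rot":[0,0,0],"jaw":24},{"delta_pos":[0,0,0],"rot":[0,0,0],"jaw":24},{"delta_pos":[0,-10,0],"rot":[0,0,0],"jaw":24},{"delta_pos":[0,-30,0],"rot":[0,0,0],"jaw":24},{"delta_pos":[0,-40,0],"rot":[0,0,0],"jaw":24},{"delta_pos":[0,-40,0],"rot":[0,0,0],"jaw":40},{"delta_pos":[0,-20,-20],"rot":[0,0,0],"jaw":40},{"delta_pos":[0,0,-20],"rot":[0,0,0],"jaw":40}]'
python3 -m creep '[{"delta_pos":[0,0,0],"rot":[0,0,0],"jaw":40},{"delta_pos":[0,0,0],"rot":[0,0,0],"jaw":40},{"delta_pos":[0,0,0],"rot":[0,0,0],"jaw":40},{"delta_pos":[0,0,0],"rot":[0,0,0],"jaw":40},{"delta_pos":[0,0,0],"rot":[0,0,0],"jaw":40},{"delta_pos":[0,0,0],"rot":[0,0,0],"jaw":40},{"delta_pos":[0,0,0],"rot":[0,0,0],"jaw":40},{"delta_pos":[0,0,0],"rot":[0,0,0],"jaw":40},{"delta_pos":[0,0,0],"rot":[0,0,0],"jaw":40},{"delta_pos":[0,0,0],"rot":[0,0,0],"jaw":40}]'
cat > tr.py <<'E'
# wrist (and top) check of tray and a placed piece: tr.py pic name x y yaw ...
from h import *
import sys,slots
a=sys.argv[2:]
c=arm.calibration('wrist'); im=arm.get_image('wrist').copy()
cands=[]
def draw(n,p,z,col):
    global im
    h=render(c,n,p,z)>.5; im[(cv2.dilate(h.astype(np.uint8),np.ones((3,3)))>h)]=col
mt=[q for q in arm.masks_of('wrist','tray')][:1]
print('tray',[(round(q['p'],2),int(q['pixels'].sum())) for q in mt])
T=slots.T
m=mt[0]['pixels'].astype(float)
for k in range(0,len(a),4):
    n=a[k]; x,y,w=map(float,a[k+1:k+4])
    ms=[q for q in arm.masks_of('wrist',n) if q['p']>.2]
    if not ms: print('no',n); continue
    pr=proj(c,world(np.array([[0,0,10.]]),[x,y,w],4))[0]
    q=min(ms,key=lambda q:np.hypot(*(q['location']-pr)))
    p,l=fit([(c,q['pixels'].astype(float))],n,4,(x,y),[w])
    r=np.array(p[:2])-T[:2]; co,s=np.cos(T[2]),np.sin(T[2])
    print(n,p.round(3),'loss',round(l,3),'in tray frame',(co*r[0]+s*r[1]).round(1),(-s*r[0]+co*r[1]).round(1),'yaw',round(p[2]-T[2],3))
    draw(n,p,4,[255,0,0])
    mm=q['pixels']; m=np.maximum(m,mm)
p,l=fit([(c,m)],'tray',0,T[:2],[T[2]]); print('tray wrist fit',p.round(4),'loss',round(l,3)); draw('tray',p,0,[0,255,0])
cv2.imwrite('pics/'+sys.argv[1],im[:,:,::-1]); cv2.imwrite('pics/m_'+sys.argv[1],(m*255).astype(np.uint8))
E
python3 tr.py w3.png corner_a 524 49.7 -1.471
```

```text
clock: 13.07
position: [523.1, 49.6, 20.4]
ee_rot: [-0.474, -0.524, 0.525, 0.474]
contact_force: [-7.2, 0.1, 18.2]
gripper_width: 13.1
clock: 13.9
position: [566.9, 54.6, 165.8]
ee_rot: [0.476, 0.529, -0.521, -0.471]
contact_force: [0.7, -0.2, 0.4]
gripper_width: 39.9
clock: 14.73
position: [563.5, 53.9, 158.3]
ee_rot: [-0.474, -0.524, 0.524, 0.474]
contact_force: [-0.9, 0.3, 0.7]
gripper_width: 39.6
tray []Traceback (most recent call last):
  File "tr.py", line 13, in <module>
    m=mt[0]['pixels'].astype(float)
      ~~^^^
IndexError: list index out of range
```

```bash
python3 - <<'E'
from h import *
im=arm.get_image('wrist');cv2.imwrite('pics/w3.png',im[:,:,::-1])
ms=arm.masks_of('wrist','tray');print([(q['p'],q['location'],q['pixels'].sum()) for q in ms])
E
python3 wl.py corner_a 4 524 49.7 -1.471 w3b.png
```

```text
[(0.64, [224.4, 118.5], np.int64(37037))]
expect px [290. 179.] [(0.69, [224.0, 314.0], 1583), (0.63, [288.0, 169.0], 4287)]
wrist fit [522.117  48.687  -1.472] loss 0.063
```

View pics/w3b.png

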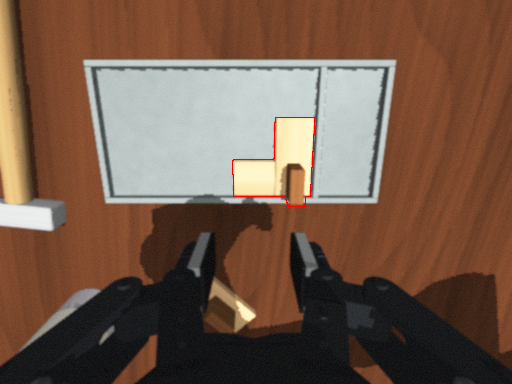

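The corner lies in the bay near the divider (318,130) and the +y wall. Next I'll fit the tray in the same view to see the margins.

```bash
python3 tr.py w4.png corner_a 524 49.7 -1.471
python3 - <<'E'
from h import *
import slots
c=arm.calibration('top')
ms=arm.masks_of('top','corner_a')
for q in ms:
    xy=ray(c,q['location'],10)
    if abs(xy[1]-40)<60:
        print('top',q['p'],fit([(c,q['pixels'].astype(float))],'corner_a',4,(524,50),[-1.47]))
# tray edges by tool: corner of walls in the wrist picture, manual check
c=arm.calibration('wrist');T=slots.T
for l in [(-74,63,14),(136,63,14),(136,-63,14),(-74,-63,14),(-142,69,14),(142,69,14),(142,-69,14),(-142,-69,14)]:
    print(l,proj(c,world(np.array([l],float),T,0))[0].round(1))
E
python3 - <<'E'
import cv2
a=cv2.imread('pics/w4.png')[30:230,60:420];cv2.imwrite('pics/w4c.png',cv2.resize(a,None,fx=2.2,fy=2.2,interpolation=cv2.INTER_CUBIC))
E
```

```text
tray [(0.89, 37718)]
corner_a [521.926  48.73   -1.466] loss 0.047 in tray frame -55.0 41.2 yaw -1.565
tray wrist fit [5.780471e+02 1.176960e+01 1.000000e-01] loss 0.014
top 0.64 (array([526.66530094,  46.52902969,  -1.43332039]), np.float64(0.758985943248881))
(-74, 63, 14) [310.1 199.1]
(136, 63, 14) [107.6 199. ]
(136, -63, 14) [87.3 67.7]
(-74, -63, 14) [318.1  67.7]
(-142, 69, 14) [374.9 204.5]
(142, 69, 14) [102.7 204.5]
(142, -69, 14) [79.6 60.6]
(-142, -69, 14) [393.8  60.6]
```

View pics/w4c.png

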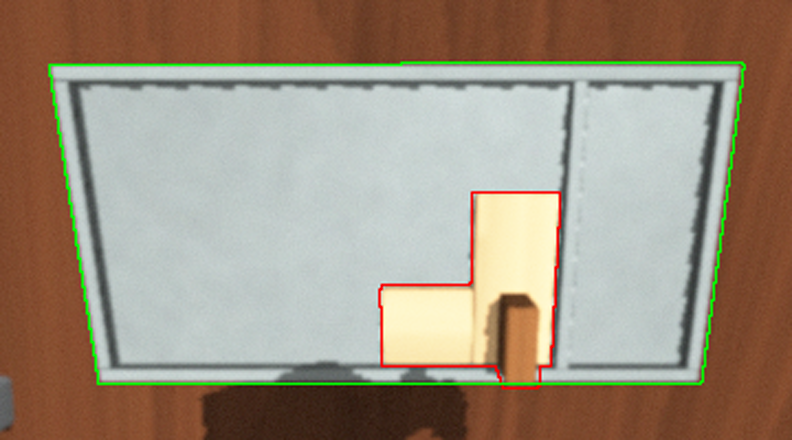

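Relative to the tray the piece sits about 1 mm from its target, so the fit is good. Next is corner 2.

```bash
sed -i 's/^T=.*/T=[579.3,12.7,.1]/' slots.py
python3 - <<'E'
s=open('wl.py').read()
s=s.replace("    h=render","    ww=yawof(arm.read_state()); b=-.78*np.array([np.sin(ww),-np.cos(ww)])+1.28*np.array([np.cos(ww),np.sin(ww)]); print('corrected',(p[:2]-b).round(1)); go(*(p[:2]-b),z+14,p[2]+np.pi/2)\n    h=render")
open('wl.py','w').write(s)
from h import *
go(590.5,-223.5,150,4.14+np.pi/2)
E
```

```text
pos [563.6  53.8 158.3] tilt [-0. -0.  0.] j1 0.38 j6 -0.28 yaw -3.041 | turn 0.673 shift [-218.5    8.3 -172.9] clk 15.2
```

```bash
python3 -m creep '[{"delta_pos":[0,0,0],"rot":[0,0.1122,0],"jaw":40},{"delta_pos":[0,0,0],"rot":[0,0.1122,0],"jaw":40},{"delta_pos":[0,0,0],"rot":[0,0.1122,0],"jaw":40},{"delta_pos":[0,0,0],"rot":[0,0.1122,0],"jaw":40},{"delta_pos":[0,0,0],"rot":[0,0.1122,0],"jaw":40},{"delta_pos":[0,0,0],"rot":[0,0.1122,0],"jaw":40},{"delta_pos":[-27.3,1,-21.6],"rot":[0,0,0],"jaw":40},{"delta_pos":[-27.3,1,-21.6],"rot":[0,0,0],"jaw":40},{"delta_pos":[-27.3,1,-21.6],"rot":[0,0,0],"jaw":40},{"delta_pos":[-27.3,1,-21.6],"rot":[0,0,0],"jaw":40}]'
python3 -m creep '[{"delta_pos":[-27.3,1,-21.6],"rot":[0,0,0],"jaw":40},{"delta_pos":[-27.3,1,-21.6],"rot":[0,0,0],"jaw":40},{"delta_pos":[-27.3,1,-21.6],"rot":[0,0,0],"jaw":40},{"delta_pos":[-27.3,1,-21.6],"rot":[0,0,0],"jaw":40},{"delta_pos":[0,0,0],"rot":[0,0,0],"jaw":40},{"delta_pos":[0,0,0],"rot":[0,0,0],"jaw":40},{"delta_pos":[0,0,0],"rot":[0,0,0],"jaw":40},{"delta_pos":[0,0,0],"rot":[0,0,0],"jaw":40},{"delta_pos":[0,0,0],"rot":[0,0,0],"jaw":40},{"delta_pos":[0,0,0],"rot":[0,0,0],"jaw":40}]'
python3 wl.py corner_a 0 590.5 -223.5 -2.14 w5.png
```

```text
clock: 16.07
position: [577.0, -85.9, 154.4]
ee_rot: [0.621, 0.339, -0.339, -0.621]
contact_force: [0.4, 0.3, 0.0]
gripper_width: 39.8
clock: 16.9
position: [590.6, -222.1, 150.6]
ee_rot: [0.621, 0.339, -0.339, -0.621]
contact_force: [-0.6, 0.1, 0.0]
gripper_width: 40.1
expect px [251. 180.] [(0.81, [244.0, 166.0], 4392)]
wrist fit [ 588.274 -225.61    -2.153] loss 0.064
corrected [ 589.8 -225.6]
pos [ 590.5 -222.5  150.6] tilt [ 0. -0.  0.] j1 -0.1 j6 -0.47 yaw 2.57 | turn 0.01 shift [ -3.1 136.6  -1.1] clk 17.0
```

```bash
python3 -m creep '[{"delta_pos":[-3.1,10,-1.1],"rot":[0,0.01,0],"jaw":40},{"delta_pos":[0,30,0],"rot":[0,0,0],"jaw":40},{"delta_pos":[0,35,0],"rot":[0,0,0],"jaw":40},{"delta_pos":[0,30,0],"rot":[0,0,0],"jaw":40},{"delta_pos":[0,20,0],"rot":[0,0,0],"jaw":40},{"delta_pos":[0,11.5,0],"rot":[0,0,0],"jaw":40},{"delta_pos":[0,0,0],"rot":[0,0,0],"jaw":40},{"delta_pos":[0,0,0],"rot":[0,0,0],"jaw":40},{"delta_pos":[0,0,0],"rot":[0,0,0],"jaw":5},{"delta_pos":[0,0,0],"rot":[0,0,0],"jaw":5}]'
python3 -m creep '[{"delta_pos":[0,0,0],"rot":[0,0,0],"jaw":5},{"delta_pos":[0,0,0],"rot":[0,0,0],"jaw":5},{"delta_pos":[0,0,0],"rot":[0,0,0],"jaw":5},{"delta_pos":[0,0,0],"rot":[0,0,0],"jaw":5},{"delta_pos":[0,-10,0],"rot":[0,0,0],"jaw":5},{"delta_pos":[0,-30,0],"rot":[0,-0.113,0],"jaw":5},{"delta_pos":[0,-40,0],"rot":[0,-0.113,0],"jaw":5},{"delta_pos":[0,-30,0],"rot":[0,-0.113,0],"jaw":5},{"delta_pos":[0,0,0],"rot":[0,-0.113,0],"jaw":5},{"delta_pos":[0,0,0],"rot":[0,-0.113,0],"jaw":5}]'
python3 - <<'E'
from h import *
import slots
x,y,_=slots.sl('A2');print(x,y);go(x,y,50,slots.T[2])
E
```

```text
clock: 17.83
position: [590.6, -226.7, 15.5]
ee_rot: [0.623, 0.336, -0.334, -0.622]
contact_force: [-0.0, 1.0, 1.7]
gripper_width: 16.8
clock: 18.67
position: [590.8, -226.7, 127.3]
ee_rot: [0.505, 0.498, -0.496, -0.502]
contact_force: [-0.0, -0.0, -1.4]
gripper_width: 13.5
647.7423005661291 61.77801435689554
pos [ 590.8 -226.7  127.3] tilt [ 0.006 -0.001  0.   ] j1 -0.11 j6 0.1 yaw 3.129 | turn -0.112 shift [281.3  77.3 -85.5] clk 18.7
```

```bash
python3 -m creep '[{"delta_pos":[0,0,0],"rot":[0,-0.112,0],"jaw":5},{"delta_pos":[35.2,0,-10.7],"rot":[0,0,0],"jaw":5},{"delta_pos":[35.2,0,-10.7],"rot":[0,0,0],"jaw":5},{"delta_pos":[35.2,0,-10.7],"rot":[0,0,0],"jaw":5},{"delta_pos":[35.2,0,-10.7],"rot":[0,0,0],"jaw":5},{"delta_pos":[35.2,0,-10.7],"rot":[0,0,0],"jaw":5},{"delta_pos":[35.2,0,-10.7],"rot":[0,0,0],"jaw":5},{"delta_pos":[35.2,0,-10.7],"rot":[0,0,0],"jaw":5},{"delta_pos":[35.2,0,-10.7],"rot":[0,0,0],"jaw":5},{"delta_pos":[0,0,0],"rot":[0,0,0],"jaw":5}]'
python3 -m creep '[{"delta_pos":[0,20,0],"rot":[0,0,0],"jaw":5},{"delta_pos":[0,30,0],"rot":[0,0,0],"jaw":5},{"delta_pos":[0,20,0],"rot":[0,0,0],"jaw":5},{"delta_pos":[0,5,0],"rot":[0,0,0],"jaw":5},{"delta_pos":[0,0,0],"rot":[0,0,0],"jaw":5},{"delta_pos":[0,0,0],"rot":[0,0,0],"jaw":5},{"delta_pos":[0,0,0],"rot":[0,0,0],"jaw":5},{"delta_pos":[0,0,0],"rot":[0,0,0],"jaw":5},{"delta_pos":[0,0,0],"rot":[0,0,0],"jaw":5},{"delta_pos":[0,0,0],"rot":[0,0,0],"jaw":5}]'
python3 - <<'E'
from h import *
import slots
x,y,_=slots.sl('A2');go(x,y,19.5,slots.T[2])
E
```

```text
clock: 19.5
position: [649.5, 67.7, 124.0]
ee_rot: [0.475, 0.525, -0.524, -0.474]
contact_force: [0.1, -0.8, -1.4]
gripper_width: 13.1
clock: 20.33
position: [648.8, 61.9, 49.9]
ee_rot: [0.476, 0.523, -0.522, -0.476]
contact_force: [-0.3, -0.4, -0.2]
gripper_width: 12.8
pos [648.8  61.9  49.9] tilt [0.002 0.001 0.   ] j1 0.34 j6 -0.25 yaw -3.048 | turn -0.006 shift [-0.1 30.4  1.1] clk 20.3
```

```bash
python3 -m creep '[{"delta_pos":[0,8,1.1],"rot":[0,-0.006,0],"jaw":5},{"delta_pos":[0,12,0],"rot":[0,0,0],"jaw":5},{"delta_pos":[0,6,0],"rot":[0,0,0],"jaw":5},{"delta_pos":[0,3,0],"rot":[0,0,0],"jaw":5},{"delta_pos":[0,1,0],"rot":[0,0,0],"jaw":5},{"delta_pos":[0,0,0],"rot":[0,0,0],"jaw":5},{"delta_pos":[0,0,0],"rot":[0,0,0],"jaw":5},{"delta_pos":[0,0,0],"rot":[0,0,0],"jaw":5},{"delta_pos":[0,0,0],"rot":[0,0,0],"jaw":5},{"delta_pos":[0,0,0],"rot":[0,0,0],"jaw":5}]'
python3 -m creep '[{"delta_pos":[0,0,0],"rot":[0,0,0],"jaw":24},{"delta_pos":[0,0,0],"rot":[0,0,0],"jaw":24},{"delta_pos":[0,0,0],"rot":[0,0,0],"jaw":24},{"delta_pos":[0,0,0],"rot":[0,0,0],"jaw":24},{"delta_pos":[0,-10,0],"rot":[0,0,0],"jaw":24},{"delta_pos":[0,-30,0],"rot":[0,0,0],"jaw":24},{"delta_pos":[0,-40,0],"rot":[0,0,0],"jaw":24},{"delta_pos":[0,-40,0],"rot":[0,0,0],"jaw":40},{"delta_pos":[0,-10,0],"rot":[0,0,0],"jaw":40},{"delta_pos":[0,0,0],"rot":[0,0,0],"jaw":40}]'
python3 -m creep '[{"delta_pos":[31.5,0,17.5],"rot":[0,0,0],"jaw":40},{"delta_pos":[31.5,0,17.5],"rot":[0,0,0],"jaw":40},{"delta_pos":[31.5,0,17.5],"rot":[0,0,0],"jaw":40},{"delta_pos":[31.5,0,17.5],"rot":[0,0,0],"jaw":40},{"delta_pos":[31.5,0,17.5],"rot":[0,0,0],"jaw":40},{"delta_pos":[0,0,0],"rot":[0,0.12,0],"jaw":40},{"delta_pos":[0,0,0],"rot":[0,0.12,0],"jaw":40},{"delta_pos":[0,0,0],"rot":[0,0.12,0],"jaw":40},{"delta_pos":[0,0,0],"rot":[0,0.12,0],"jaw":40},{"delta_pos":[0,0,0],"rot":[0,0.12,0],"jaw":40}]'
python3 - <<'E'
from h import *
M['spray_can']=[cyl(33,0,190)]
im=arm.get_image('top'); cv2.imwrite('pics/t2.png',im[:,:,::-1])
c=arm.calibration('top')
q=arm.masks_of('top','spray_can')[0];print(q['p'],fit([(c,q['pixels'].astype(float))],'spray_can',0,(700,235),[0]))
go(605.5,377,150,1.51,False)
go(605.5,377,150,1.51-np.pi,False)
E
```

```text
clock: 21.17
position: [646.4, 61.4, 19.5]
ee_rot: [-0.474, -0.524, 0.525, 0.475]
contact_force: [-3.6, -0.1, 8.8]
gripper_width: 12.8
clock: 22.0
position: [650.1, 62.4, 155.1]
ee_rot: [0.476, 0.528, -0.521, -0.472]
contact_force: [0.5, 0.7, -0.1]
gripper_width: 40.2
clock: 22.83
position: [543.9, 209.7, 148.3]
ee_rot: [-0.609, -0.359, 0.36, 0.609]
contact_force: [0.1, -0.3, 0.4]
gripper_width: 39.9
0.57 (array([ 7.38763074e+02,  2.41810510e+02, -1.65153601e-01]), np.float64(0.07183294941813101))
pos [544.1 209.5 148.3] tilt [-0.001 -0.001  0.   ] j1 0.65 j6 -1.14 yaw 2.642 | turn 1.132 shift [ 51.1  -1.7 170.9] clk 22.9
pos [544.1 209.5 148.3] tilt [-0.001 -0.001  0.   ] j1 0.65 j6 -1.14 yaw 2.642 | turn -2.01 shift [ -51.1   -1.7 -170.9] clk 22.9
```

```bash
python3 -m creep '[{"delta_pos":[0,0,0],"rot":[0,0.1132,0],"jaw":40},{"delta_pos":[0,0,0],"rot":[0,0.1132,0],"jaw":40},{"delta_pos":[0,0,0],"rot":[0,0.1132,0],"jaw":40},{"delta_pos":[0,0,0],"rot":[0,0.1132,0],"jaw":40},{"delta_pos":[0,0,0],"rot":[0,0.1132,0],"jaw":40},{"delta_pos":[0,0,0],"rot":[0,0.1132,0],"jaw":40},{"delta_pos":[0,0,0],"rot":[0,0.1132,0],"jaw":40},{"delta_pos":[0,0,0],"rot":[0,0.1132,0],"jaw":40},{"delta_pos":[0,0,0],"rot":[0,0.1132,0],"jaw":40},{"delta_pos":[0,0,0],"rot":[0,0.1132,0],"jaw":40}]'
python3 -m creep '[{"delta_pos":[10.2,0,34.2],"rot":[0,0,0],"jaw":40},{"delta_pos":[10.2,0,34.2],"rot":[0,0,0],"jaw":40},{"delta_pos":[10.2,0,34.2],"rot":[0,0,0],"jaw":40},{"delta_pos":[10.2,0,34.2],"rot":[0,0,0],"jaw":40},{"delta_pos":[10.2,0,34.2],"rot":[0,0,0],"jaw":40},{"delta_pos":[0,0,0],"rot":[0,0,0],"jaw":40},{"delta_pos":[0,0,0],"rot":[0,0,0],"jaw":40},{"delta_pos":[0,0,0],"rot":[0,0,0],"jaw":40},{"delta_pos":[0,0,0],"rot":[0,0,0],"jaw":40},{"delta_pos":[0,0,0],"rot":[0,0,0],"jaw":40}]'
python3 wl.py corner_a 0 605.5 377 -.06 w6.png
```

```text
clock: 23.77
position: [544.3, 209.5, 148.5]
ee_rot: [0.707, -0.023, 0.022, -0.707]
contact_force: [0.0, -0.4, 0.3]
gripper_width: 40.1
clock: 24.6
position: [605.8, 376.1, 149.3]
ee_rot: [0.707, -0.022, 0.022, -0.707]
contact_force: [-0.2, -0.0, -0.6]
gripper_width: 39.7
expect px [254. 181.] [(0.64, [262.0, 186.0], 4046), (0.53, [88.0, 169.0], 3145), (0.44, [27.0, 338.0], 903)]
wrist fit [ 6.0308e+02  3.7433e+02 -6.0000e-02] loss 0.045
corrected [603.8 373. ]
pos [605.9 376.4 149.4] tilt [0. 0. 0.] j1 0.78 j6 -2.41 yaw 1.509 | turn -0.002 shift [ -1.9 135.4  -3.5] clk 24.7
```

```bash
python3 -m creep '[{"delta_pos":[-1.9,10,-2.2],"rot":[0,0,0],"jaw":40},{"delta_pos":[0,30,0],"rot":[0,0,0],"jaw":40},{"delta_pos":[0,35,0],"rot":[0,0,0],"jaw":40},{"delta_pos":[0,30,0],"rot":[0,0,0],"jaw":40},{"delta_pos":[0,20,0],"rot":[0,0,0],"jaw":40},{"delta_pos":[0,10.5,0],"rot":[0,0,0],"jaw":40},{"delta_pos":[0,0,0],"rot":[0,0,0],"jaw":40},{"delta_pos":[0,0,0],"rot":[0,0,0],"jaw":40},{"delta_pos":[0,0,0],"rot":[0,0,0],"jaw":5},{"delta_pos":[0,0,0],"rot":[0,0,0],"jaw":5}]'
python3 -m creep '[{"delta_pos":[0,0,0],"rot":[0,0,0],"jaw":5},{"delta_pos":[0,0,0],"rot":[0,0,0],"jaw":5},{"delta_pos":[0,0,0],"rot":[0,0,0],"jaw":5},{"delta_pos":[0,0,0],"rot":[0,0,0],"jaw":5},{"delta_pos":[0,-10,0],"rot":[0,0,0],"jaw":5},{"delta_pos":[0,-30,0],"rot":[0,-0.1155,0],"jaw":5},{"delta_pos":[0,-40,0],"rot":[0,-0.1155,0],"jaw":5},{"delta_pos":[0,-30,0],"rot":[0,-0.1155,0],"jaw":5},{"delta_pos":[0,0,0],"rot":[0,-0.1155,0],"jaw":5},{"delta_pos":[0,0,0],"rot":[0,-0.1155,0],"jaw":5}]'
python3 -m creep '[{"delta_pos":[0,0,0],"rot":[0,-0.1155,0],"jaw":5},{"delta_pos":[0,0,0],"rot":[0,-0.1155,0],"jaw":5},{"delta_pos":[0,0,0],"rot":[0,-0.1155,0],"jaw":5},{"delta_pos":[0,0,0],"rot":[0,-0.1155,0],"jaw":5},{"delta_pos":[0,0,0],"rot":[0,-0.1155,0],"jaw":5},{"delta_pos":[0,0,0],"rot":[0,-0.1155,0],"jaw":5},{"delta_pos":[0,0,0],"rot":[0,-0.1155,0],"jaw":5},{"delta_pos":[0,0,0],"rot":[0,-0.1155,0],"jaw":5},{"delta_pos":[0,0,0],"rot":[0,-0.1155,0],"jaw":5},{"delta_pos":[0,0,0],"rot":[0,-0.1155,0],"jaw":5}]'
python3 - <<'E'
from h import *
import slots
x,y,_=slots.sl('A3');print(x,y);go(x,y,50,slots.T[2]+np.pi,False)
E
```

```text
clock: 25.53
position: [604.4, 375.6, 14.7]
ee_rot: [-0.706, 0.021, -0.022, 0.707]
contact_force: [-0.7, 0.1, -0.3]
gripper_width: 17.1
clock: 26.37
position: [604.7, 376.0, 126.8]
ee_rot: [-0.682, -0.184, 0.181, 0.684]
contact_force: [0.3, -0.3, -0.7]
gripper_width: 13.0
clock: 27.2
position: [603.4, 374.9, 123.0]
ee_rot: [-0.473, -0.525, 0.526, 0.473]
contact_force: [-0.5, 0.1, -1.4]
gripper_width: 13.1
572.5479576811084 -30.188342524792194
pos [603.4 374.9 123. ] tilt [-0.001 -0.001  0.   ] j1 0.78 j6 -0.68 yaw -3.036 | turn 0.006 shift [-399.9   73.    71.1] clk 27.2
```

```bash
python3 -m creep '[{"delta_pos":[-40,0,7.1],"rot":[0,0.006,0],"jaw":5},{"delta_pos":[-40,0,7.1],"rot":[0,0,0],"jaw":5},{"delta_pos":[-40,0,7.1],"rot":[0,0,0],"jaw":5},{"delta_pos":[-40,0,7.1],"rot":[0,0,0],"jaw":5},{"delta_pos":[-40,0,7.1],"rot":[0,0,0],"jaw":5},{"delta_pos":[-40,0,7.1],"rot":[0,0,0],"jaw":5},{"delta_pos":[-40,0,7.1],"rot":[0,0,0],"jaw":5},{"delta_pos":[-40,0,7.1],"rot":[0,0,0],"jaw":5},{"delta_pos":[-40,0,7.1],"rot":[0,0,0],"jaw":5},{"delta_pos":[-40,0,7.1],"rot":[0,0,0],"jaw":5}]'
python3 -m creep '[{"delta_pos":[0,0,0],"rot":[0,0,0],"jaw":5},{"delta_pos":[0,0,0],"rot":[0,0,0],"jaw":5},{"delta_pos":[0,20,0],"rot":[0,0,0],"jaw":5},{"delta_pos":[0,30,0],"rot":[0,0,0],"jaw":5},{"delta_pos":[0,20,0],"rot":[0,0,0],"jaw":5},{"delta_pos":[0,0,0],"rot":[0,0,0],"jaw":5},{"delta_pos":[0,0,0],"rot":[0,0,0],"jaw":5},{"delta_pos":[0,0,0],"rot":[0,0,0],"jaw":5},{"delta_pos":[0,0,0],"rot":[0,0,0],"jaw":5},{"delta_pos":[0,0,0],"rot":[0,0,0],"jaw":5}]'
python3 - <<'E'
from h import *
import slots
x,y,_=slots.sl('A3');go(x,y,19.8,slots.T[2])
E
```

```text
clock: 28.03
position: [570.2, -31.6, 123.5]
ee_rot: [-0.476, -0.523, 0.523, 0.476]
contact_force: [0.6, -0.1, -0.3]
gripper_width: 13.1
clock: 28.87
position: [572.2, -29.2, 54.9]
ee_rot: [0.476, 0.524, -0.522, -0.475]
contact_force: [0.5, -0.1, 0.3]
gripper_width: 12.6
pos [572.2 -29.2  54.9] tilt [0.003 0.001 0.   ] j1 0.23 j6 -0.14 yaw -3.046 | turn -0.005 shift [-1.  35.1 -0.2] clk 28.9
```

```bash
python3 -m creep '[{"delta_pos":[-1,10,-0.2],"rot":[0,-0.005,0],"jaw":5},{"delta_pos":[0,12,0],"rot":[0,0,0],"jaw":5},{"delta_pos":[0,8,0],"rot":[0,0,0],"jaw":5},{"delta_pos":[0,4,0],"rot":[0,0,0],"jaw":5},{"delta_pos":[0,1,0],"rot":[0,0,0],"jaw":5},{"delta_pos":[0,0,0],"rot":[0,0,0],"jaw":5},{"delta_pos":[0,0,0],"rot":[0,0,0],"jaw":5},{"delta_pos":[0,0,0],"rot":[0,0,0],"jaw":5},{"delta_pos":[0,0,0],"rot":[0,0,0],"jaw":5},{"delta_pos":[0,0,0],"rot":[0,0,0],"jaw":5}]'
python3 -m creep '[{"delta_pos":[0,0,0],"rot":[0,0,0],"jaw":24},{"delta_pos":[0,0,0],"rot":[0,0,0],"jaw":24},{"delta_pos":[0,0,0],"rot":[0,0,0],"jaw":24},{"delta_pos":[0,0,0],"rot":[0,0,0],"jaw":24},{"delta_pos":[0,-10,0],"rot":[0,0,0],"jaw":24},{"delta_pos":[0,-30,0],"rot":[0,0,0],"jaw":24},{"delta_pos":[0,-40,0],"rot":[0,0,0],"jaw":24},{"delta_pos":[0,-40,0],"rot":[0,0,0],"jaw":40},{"delta_pos":[0,-20,0],"rot":[0,0,0],"jaw":40},{"delta_pos":[30,0,0],"rot":[0,0,0],"jaw":40}]'
python3 -m creep '[{"delta_pos":[30,0,0],"rot":[0,0,0],"jaw":40},{"delta_pos":[30,0,0],"rot":[0,0,0],"jaw":40},{"delta_pos":[0,0,0],"rot":[0,0,0],"jaw":40},{"delta_pos":[0,0,0],"rot":[0,0,0],"jaw":40},{"delta_pos":[0,0,0],"rot":[0,0,0],"jaw":40},{"delta_pos":[0,0,0],"rot":[0,0,0],"jaw":40},{"delta_pos":[0,0,0],"rot":[0,0,0],"jaw":40},{"delta_pos":[0,0,0],"rot":[0,0,0],"jaw":40},{"delta_pos":[0,0,0],"rot":[0,0,0],"jaw":40},{"delta_pos":[0,0,0],"rot":[0,0,0],"jaw":40}]'
sed -i 's/^p,l=fit(\[(c,m)\]/if m.sum()>1000: p,l=fit([(c,m)]/; s/^m=mt\[0\].*/m=mt[0]["pixels"].astype(float) if mt else np.zeros((384,512)); p,l=T,9/' tr.py
python3 tr.py w7.png corner_a 521 48.2 -1.471 corner_a 646.5 61 -1.471 corner_a 571 -31 1.671
python3 - <<'E'
import cv2
from h import *
a=cv2.imread('pics/w7.png')[30:230,60:460];cv2.imwrite('pics/w7c.png',cv2.resize(a,None,fx=2,fy=2,interpolation=cv2.INTER_CUBIC))
go(585.5,214,150,2.42+np.pi/2)
E
```

```text
clock: 29.7
position: [571.3, -30.9, 18.8]
ee_rot: [-0.474, -0.524, 0.524, 0.474]
contact_force: [-1.7, -0.2, 5.5]
gripper_width: 13.4
clock: 30.53
position: [572.2, -2.9, 165.4]
ee_rot: [0.479, 0.527, -0.52, -0.472]
contact_force: [0.2, 1.4, -0.4]
gripper_width: 40.1
clock: 31.37
position: [562.5, 58.4, 158.3]
ee_rot: [-0.475, -0.524, 0.524, 0.475]
contact_force: [0.3, -0.4, -0.5]
gripper_width: 39.9
tray [(0.75, 28073)]
corner_a [522.31   48.283  -1.476] loss 0.036 in tray frame -53.2 41.1 yaw -1.576
corner_a [644.355  60.809  -1.459] loss 0.063 in tray frame 69.5 41.4 yaw -1.559
corner_a [570.082 -31.769   1.668] loss 0.027 in tray frame -13.6 -43.3 yaw 1.568
tray wrist fit [5.783734e+02 1.192280e+01 9.820000e-02] loss 0.024
pos [562.5  58.8 158.3] tilt [-0. -0.  0.] j1 0.39 j6 -0.29 yaw -3.042 | turn -0.75 shift [  85.3    8.3 -131.7] clk 31.6
```

View pics/w7c.png

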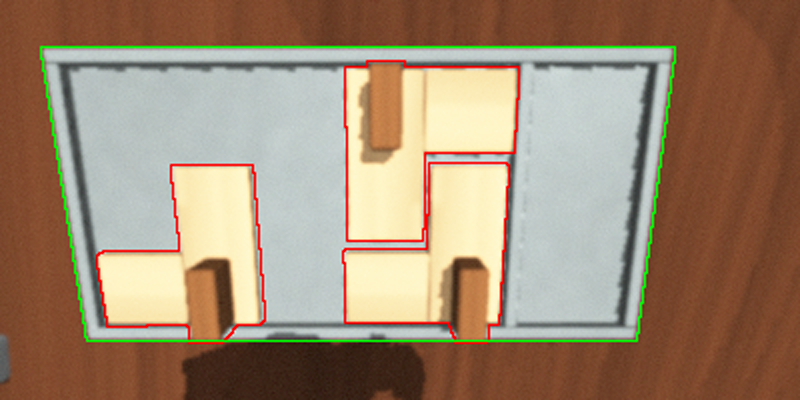

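All three corners sit flat and clear of each other, within 2.5 mm of their slots, and the free space matches the bar and long_l. Next is the bar.

```bash
python3 -m creep '[{"delta_pos":[0,0,0],"rot":[0,-0.125,0],"jaw":40},{"delta_pos":[0,0,0],"rot":[0,-0.125,0],"jaw":40},{"delta_pos":[0,0,0],"rot":[0,-0.125,0],"jaw":40},{"delta_pos":[0,0,0],"rot":[0,-0.125,0],"jaw":40},{"delta_pos":[0,0,0],"rot":[0,-0.125,0],"jaw":40},{"delta_pos":[0,0,0],"rot":[0,-0.125,0],"jaw":40},{"delta_pos":[17,1.6,-26.3],"rot":[0,0,0],"jaw":40},{"delta_pos":[17,1.6,-26.3],"rot":[0,0,0],"jaw":40},{"delta_pos":[17,1.6,-26.3],"rot":[0,0,0],"jaw":40},{"delta_pos":[17,1.6,-26.3],"rot":[0,0,0],"jaw":40}]'
python3 -m creep '[{"delta_pos":[17,1.6,-26.3],"rot":[0,0,0],"jaw":40},{"delta_pos":[0,0,0],"rot":[0,0,0],"jaw":40},{"delta_pos":[0,0,0],"rot":[0,0,0],"jaw":40},{"delta_pos":[0,0,0],"rot":[0,0,0],"jaw":40},{"delta_pos":[0,0,0],"rot":[0,0,0],"jaw":40},{"delta_pos":[0,0,0],"rot":[0,0,0],"jaw":40},{"delta_pos":[0,0,0],"rot":[0,0,0],"jaw":40},{"delta_pos":[0,0,0],"rot":[0,0,0],"jaw":40},{"delta_pos":[0,0,0],"rot":[0,0,0],"jaw":40},{"delta_pos":[0,0,0],"rot":[0,0,0],"jaw":40}]'
sed -i 's/^slot=.*/slot={"A1":C(1,3),"A3":C(2,1),"A2":C(4,3),"bar":(30.3,21),"long":(72,-42)}/' slots.py
python3 wl.py bar 0 585.5 214 2.42 w8.png
```

```text
clock: 32.45
position: [581.0, 184.0, 152.0]
ee_rot: [0.25, 0.662, -0.662, -0.25]
contact_force: [0.2, -0.2, 0.5]
gripper_width: 40.0
clock: 33.28
position: [585.5, 213.4, 150.4]
ee_rot: [0.25, 0.662, -0.662, -0.25]
contact_force: [0.5, -0.2, -0.3]
gripper_width: 39.8
expect px [251. 180.] [(0.93, [251.0, 182.0], 2752)]
wrist fit [582.725 212.358   2.464] loss 0.035
corrected [583.  213.8]
pos [585.5 213.6 150.3] tilt [0. 0. 0.] j1 0.61 j6 0.24 yaw -2.292 | turn -0.044 shift [  2.1 136.3   1.4] clk 33.4
```

View pics/w8.png

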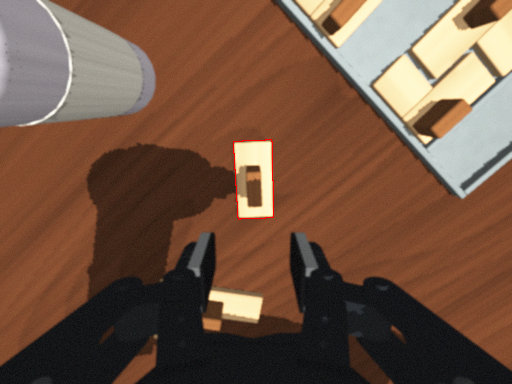

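The overlay matches the bar at (253,180). Grasping it.

```bash
python3 -m creep '[{"delta_pos":[1.6,10,1.3],"rot":[0,-0.044,0],"jaw":40},{"delta_pos":[0,30,0],"rot":[0,0,0],"jaw":40},{"delta_pos":[0,35,0],"rot":[0,0,0],"jaw":40},{"delta_pos":[0,30,0],"rot":[0,0,0],"jaw":40},{"delta_pos":[0,20,0],"rot":[0,0,0],"jaw":40},{"delta_pos":[0,11.3,0],"rot":[0,0,0],"jaw":40},{"delta_pos":[0,0,0],"rot":[0,0,0],"jaw":40},{"delta_pos":[0,0,0],"rot":[0,0,0],"jaw":40},{"delta_pos":[0,0,0],"rot":[0,0,0],"jaw":5},{"delta_pos":[0,0,0],"rot":[0,0,0],"jaw":5}]'
python3 -m creep '[{"delta_pos":[0,0,0],"rot":[0,0,0],"jaw":5},{"delta_pos":[0,0,0],"rot":[0,0,0],"jaw":5},{"delta_pos":[0,0,0],"rot":[0,0,0],"jaw":5},{"delta_pos":[0,0,0],"rot":[0,0,0],"jaw":5},{"delta_pos":[0,-10,0],"rot":[0,0,0],"jaw":5},{"delta_pos":[0,-30,0],"rot":[0,0.1134,0],"jaw":5},{"delta_pos":[0,-40,0],"rot":[0,0.1134,0],"jaw":5},{"delta_pos":[0,-30,0],"rot":[0,0.1134,0],"jaw":5},{"delta_pos":[0,0,0],"rot":[0,0.1134,0],"jaw":5},{"delta_pos":[0,0,0],"rot":[0,0.1134,0],"jaw":5}]'
python3 - <<'E'
from h import *
import slots
x,y,_=slots.sl('bar');print(x,y);go(x,y,50,slots.T[2])
E
```

```text
clock: 34.22
position: [584.6, 214.6, 16.0]
ee_rot: [0.236, 0.668, -0.666, -0.234]
contact_force: [0.0, 0.1, 0.4]
gripper_width: 16.8
clock: 35.05
position: [584.4, 214.5, 127.6]
ee_rot: [0.414, 0.575, -0.571, -0.413]
contact_force: [0.1, -0.6, -1.2]
gripper_width: 13.0
607.3521244583408 36.620039995237434
pos [584.4 214.5 127.6] tilt [0.005 0.003 0.   ] j1 0.61 j6 -0.29 yaw -2.821 | turn 0.221 shift [-179.2   77.6   -5. ] clk 35.0
```

```bash
python3 -m creep '[{"delta_pos":[0,0,0],"rot":[0,0.1105,0],"jaw":5},{"delta_pos":[0,0,0],"rot":[0,0.1105,0],"jaw":5},{"delta_pos":[-35.8,0,-1],"rot":[0,0,0],"jaw":5},{"delta_pos":[-35.8,0,-1],"rot":[0,0,0],"jaw":5},{"delta_pos":[-35.8,0,-1],"rot":[0,0,0],"jaw":5},{"delta_pos":[-35.8,0,-1],"rot":[0,0,0],"jaw":5},{"delta_pos":[-35.8,0,-1],"rot":[0,0,0],"jaw":5},{"delta_pos":[0,0,0],"rot":[0,0,0],"jaw":5},{"delta_pos":[0,10,0],"rot":[0,0,0],"jaw":5},{"delta_pos":[0,20,0],"rot":[0,0,0],"jaw":5}]'
python3 -m creep '[{"delta_pos":[0,25,0],"rot":[0,0,0],"jaw":5},{"delta_pos":[0,15,0],"rot":[0,0,0],"jaw":5},{"delta_pos":[0,0,0],"rot":[0,0,0],"jaw":5},{"delta_pos":[0,0,0],"rot":[0,0,0],"jaw":5},{"delta_pos":[0,0,0],"rot":[0,0,0],"jaw":5},{"delta_pos":[0,0,0],"rot":[0,0,0],"jaw":5},{"delta_pos":[0,0,0],"rot":[0,0,0],"jaw":5},{"delta_pos":[0,0,0],"rot":[0,0,0],"jaw":5},{"delta_pos":[0,0,0],"rot":[0,0,0],"jaw":5},{"delta_pos":[0,0,0],"rot":[0,0,0],"jaw":5}]'
python3 - <<'E'
from h import *
import slots
x,y,_=slots.sl('bar');go(x,y,19.3,slots.T[2])
E
```

```text
clock: 35.88
position: [609.0, 36.5, 96.1]
ee_rot: [0.474, 0.527, -0.524, -0.472]
contact_force: [0.9, 1.2, -0.0]
gripper_width: 12.8
clock: 36.72
position: [607.4, 36.4, 54.5]
ee_rot: [0.473, 0.526, -0.525, -0.473]
contact_force: [-0.7, 0.6, -0.5]
gripper_width: 12.9
pos [607.4  36.4  54.5] tilt [0.001 0.    0.   ] j1 0.33 j6 -0.22 yaw -3.036 | turn 0.005 shift [ 0.3 35.2  0.1] clk 36.7
```

```bash
python3 -m creep '[{"delta_pos":[0.3,10,0],"rot":[0,0.005,0],"jaw":5},{"delta_pos":[0,12,0],"rot":[0,0,0],"jaw":5},{"delta_pos":[0,8,0],"rot":[0,0,0],"jaw":5},{"delta_pos":[0,4,0],"rot":[0,0,0],"jaw":5},{"delta_pos":[0,1.2,0],"rot":[0,0,0],"jaw":5},{"delta_pos":[0,0,0],"rot":[0,0,0],"jaw":5},{"delta_pos":[0,0,0],"rot":[0,0,0],"jaw":5},{"delta_pos":[0,0,0],"rot":[0,0,0],"jaw":5},{"delta_pos":[0,0,0],"rot":[0,0,0],"jaw":5},{"delta_pos":[0,0,0],"rot":[0,0,0],"jaw":5}]'
python3 -m creep '[{"delta_pos":[0,0,0],"rot":[0,0,0],"jaw":24},{"delta_pos":[0,0,0],"rot":[0,0,0],"jaw":24},{"delta_pos":[0,0,0],"rot":[0,0,0],"jaw":24},{"delta_pos":[0,0,0],"rot":[0,0,0],"jaw":24},{"delta_pos":[0,-10,0],"rot":[0,0,0],"jaw":24},{"delta_pos":[0,-30,0],"rot":[0,0,0],"jaw":24},{"delta_pos":[0,-40,0],"rot":[0,0,0],"jaw":24},{"delta_pos":[0,-40,0],"rot":[0,0.115,0],"jaw":40},{"delta_pos":[0,-10,0],"rot":[0,0.115,0],"jaw":40},{"delta_pos":[0,0,0],"rot":[0,0.115,0],"jaw":40}]'
python3 - <<'E'
from h import *
im=arm.get_image('top'); c=arm.calibration('top'); q=arm.masks_of('top','long_l')[0]
print(q['p'],q['location'],ray(c,q['location'],10).round(), fit([(c,q['pixels'].astype(float))],'long_l',0,(453,359),[3.77]))
go(451,358.5,150,3.77+np.pi/2)
E
```

```text
clock: 37.55
position: [606.4, 36.4, 20.1]
ee_rot: [-0.474, -0.524, 0.525, 0.474]
contact_force: [-5.4, 0.5, 10.1]
gripper_width: 12.8
clock: 38.38
position: [610.1, 37.2, 154.8]
ee_rot: [0.56, 0.437, -0.431, -0.557]
contact_force: [0.5, 0.1, -0.1]
gripper_width: 40.0
0.59 [89.7, 237.5] [520. 409.  10.] (array([528.14930695, 367.96968277,   4.4695599 ]), np.float64(0.7845962506825214))
pos [607.6  36.7 150.6] tilt [0.003 0.001 0.   ] j1 0.33 j6 -0.57 yaw 2.897 | turn 0.698 shift [ 62.5   0.6 352.4] clk 38.5
```

Run:
```python
from h import *
im=arm.get_image('top'); c=arm.calibration('top'); 
for q in arm.masks_of('top','long_l'):
    print(q['p'],q['location'],q['pixels'].sum(), fit([(c,q['pixels'].astype(float))],'long_l',0,ray(c,q['location'],10)[:2]))
cv2.imwrite('pics/t3.png',cv2.resize(im[100:380,:300,::-1],None,fx=2,fy=2))
```

```text
(no output)
```

View pics/t3.png

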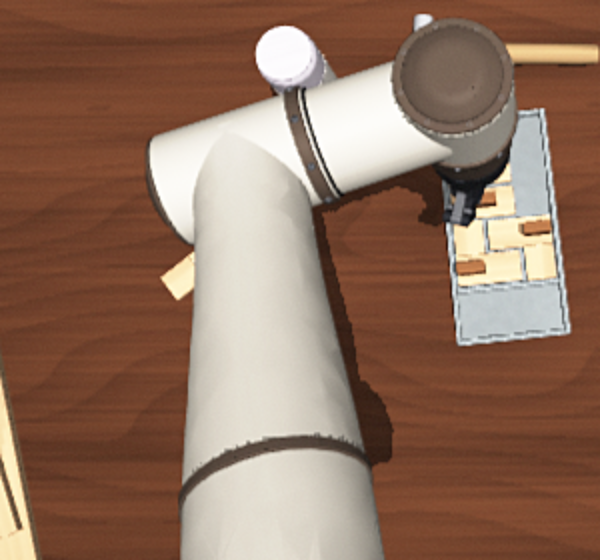

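The arm hides most of long_l; the sliver visible near (90,237) suggests it was knocked. I'll hover there and look.

```bash
python3 -m creep '[{"delta_pos":[0,0,0],"rot":[0,0.0997,0],"jaw":40},{"delta_pos":[0,0,0],"rot":[0,0.0997,0],"jaw":40},{"delta_pos":[0,0,0],"rot":[0,0.0997,0],"jaw":40},{"delta_pos":[0,0,0],"rot":[0,0.0997,0],"jaw":40},{"delta_pos":[0,0,0],"rot":[0,0.0997,0],"jaw":40},{"delta_pos":[0,0,0],"rot":[0,0.0997,0],"jaw":40},{"delta_pos":[0,0,0],"rot":[0,0.0997,0],"jaw":40},{"delta_pos":[6.3,-3,35.2],"rot":[0,0,0],"jaw":40},{"delta_pos":[6.3,-3,35.2],"rot":[0,0,0],"jaw":40},{"delta_pos":[6.3,-3,35.2],"rot":[0,0,0],"jaw":40}]'
python3 -m creep '[{"delta_pos":[6.3,-3,35.2],"rot":[0,0,0],"jaw":40},{"delta_pos":[6.3,-3,35.2],"rot":[0,0,0],"jaw":40},{"delta_pos":[6.3,-3,35.2],"rot":[0,0,0],"jaw":40},{"delta_pos":[6.3,-3,35.2],"rot":[0,0,0],"jaw":40},{"delta_pos":[6.3,-3,35.2],"rot":[0,0,0],"jaw":40},{"delta_pos":[6.3,-3,35.2],"rot":[0,0,0],"jaw":40},{"delta_pos":[0,0,0],"rot":[0,0,0],"jaw":40},{"delta_pos":[0,0,0],"rot":[0,0,0],"jaw":40},{"delta_pos":[0,0,0],"rot":[0,0,0],"jaw":40},{"delta_pos":[0,0,0],"rot":[0,0,0],"jaw":40}]'
python3 - <<'E'
from h import *
im=arm.get_image('wrist').copy(); c=arm.calibration('wrist'); go(451,358.5,150,3.77+np.pi/2)
for q in arm.masks_of('wrist','long_l')[:2]:
    x0=ray(c,q['location'],10)[:2]
    p,l=fit([(c,q['pixels'].astype(float))],'long_l',0,x0); print(q['p'],q['location'],q['pixels'].sum(),p,l)
    h=render(c,'long_l',p,0)>.5; im[(cv2.dilate(h.astype(np.uint8),np.ones((3,3)))>h)]=[255,0,0]
cv2.imwrite('pics/w9.png',im[:,:,::-1])
E
```

```text
clock: 39.42
position: [559.5, 133.3, 156.6]
ee_rot: [0.673, 0.218, -0.22, -0.672]
contact_force: [-0.2, 0.3, 0.2]
gripper_width: 40.2
clock: 40.25
position: [466.9, 325.2, 175.1]
ee_rot: [0.673, 0.218, -0.219, -0.672]
contact_force: [-0.3, 0.0, 0.4]
gripper_width: 40.1
pos [467.1 325.  175.3] tilt [-0.001 -0.001  0.   ] j1 0.89 j6 -1.84 yaw 2.198 | turn -0.001 shift [ 6.6 25.3 36.6] clk 40.3
0.6 [251.5, 224.7] 3793 [507.5815521  348.15808274   3.82325752] 0.13651376736602516
```

View pics/w9.png

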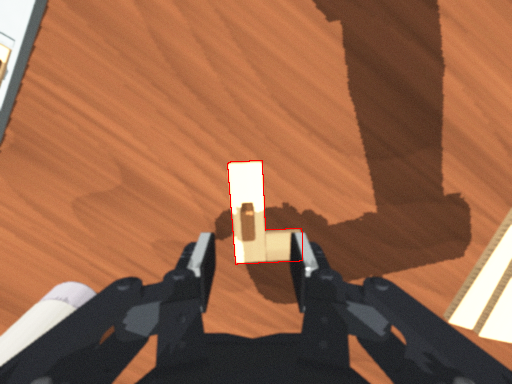

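long_l was indeed knocked: it now lies at about (507,348), at (250,225) in the wrist picture. I'll re-hover over it and refit.

```bash
python3 -m creep '[{"delta_pos":[0,5,0],"rot":[0,-0.054,0],"jaw":40},{"delta_pos":[23.5,10,-3.5],"rot":[0,0,0],"jaw":40},{"delta_pos":[23.5,10,-3.5],"rot":[0,0,0],"jaw":40},{"delta_pos":[0,0,0],"rot":[0,0,0],"jaw":40},{"delta_pos":[0,0,0],"rot":[0,0,0],"jaw":40},{"delta_pos":[0,0,0],"rot":[0,0,0],"jaw":40},{"delta_pos":[0,0,0],"rot":[0,0,0],"jaw":40},{"delta_pos":[0,0,0],"rot":[0,0,0],"jaw":40},{"delta_pos":[0,0,0],"rot":[0,0,0],"jaw":40},{"delta_pos":[0,0,0],"rot":[0,0,0],"jaw":40}]'
python3 wl.py long_l 0 507.6 348.2 3.82 w10.png
```

```text
clock: 41.18
position: [507.6, 350.4, 151.4]
ee_rot: [-0.666, -0.237, 0.236, 0.666]
contact_force: [-0.0, -0.7, -0.0]
gripper_width: 40.1
expect px [250. 180.] [(0.97, [259.0, 193.0], 5555)]
wrist fit [507.074 348.298   3.828] loss 0.031
corrected [508.5 347.8]
pos [507.6 350.5 151.2] tilt [0. 0. 0.] j1 0.87 j6 -1.75 yaw 2.253 | turn -0.004 shift [ -1.  137.2  -2.6] clk 41.3
```

```bash
python3 -m creep '[{"delta_pos":[-0.9,10,-2.2],"rot":[0,-0.004,0],"jaw":40},{"delta_pos":[0,30,0],"rot":[0,0,0],"jaw":40},{"delta_pos":[0,35,0],"rot":[0,0,0],"jaw":40},{"delta_pos":[0,30,0],"rot":[0,0,0],"jaw":40},{"delta_pos":[0,20,0],"rot":[0,0,0],"jaw":40},{"delta_pos":[0,12.2,0],"rot":[0,0,0],"jaw":40},{"delta_pos":[0,0,0],"rot":[0,0,0],"jaw":40},{"delta_pos":[0,0,0],"rot":[0,0,0],"jaw":40},{"delta_pos":[0,0,0],"rot":[0,0,0],"jaw":5},{"delta_pos":[0,0,0],"rot":[0,0,0],"jaw":5}]'
python3 -m creep '[{"delta_pos":[0,0,0],"rot":[0,0,0],"jaw":5},{"delta_pos":[0,0,0],"rot":[0,0,0],"jaw":5},{"delta_pos":[0,0,0],"rot":[0,0,0],"jaw":5},{"delta_pos":[0,0,0],"rot":[0,0,0],"jaw":5},{"delta_pos":[0,-10,0],"rot":[0,0,0],"jaw":5},{"delta_pos":[0,-30,0],"rot":[0,0.1172,0],"jaw":5},{"delta_pos":[0,-40,0],"rot":[0,0.1172,0],"jaw":5},{"delta_pos":[0,-30,0],"rot":[0,0.1172,0],"jaw":5},{"delta_pos":[0,0,0],"rot":[0,0.1172,0],"jaw":5},{"delta_pos":[0,0,0],"rot":[0,0.1172,0],"jaw":5}]'
python3 - <<'E'
from h import *
import slots
x,y,_=slots.sl('long');print(x,y);go(x,y,55,slots.T[2]+np.pi/2)
E
```

```text
clock: 42.12
position: [509.4, 349.1, 15.4]
ee_rot: [-0.665, -0.239, 0.237, 0.666]
contact_force: [0.5, -0.0, -0.6]
gripper_width: 17.0
clock: 42.95
position: [509.2, 349.0, 127.1]
ee_rot: [-0.705, -0.035, 0.032, 0.708]
contact_force: [-1.0, -0.9, -1.0]
gripper_width: 13.0
655.1333033991846 -21.902168943105462
pos [509.2 349.  127.1] tilt [0.004 0.004 0.   ] j1 0.86 j6 -2.34 yaw 1.665 | turn -0.005 shift [ 108.1   72.1 -383.6] clk 43.0
```

```bash
python3 -m creep '[{"delta_pos":[10.8,0,-38.4],"rot":[0,-0.003,0],"jaw":5},{"delta_pos":[10.8,0,-38.4],"rot":[0,0,0],"jaw":5},{"delta_pos":[10.8,0,-38.4],"rot":[0,0,0],"jaw":5},{"delta_pos":[10.8,0,-38.4],"rot":[0,0,0],"jaw":5},{"delta_pos":[10.8,0,-38.4],"rot":[0,0,0],"jaw":5},{"delta_pos":[10.8,0,-38.4],"rot":[0,0,0],"jaw":5},{"delta_pos":[10.8,0,-38.4],"rot":[0,0,0],"jaw":5},{"delta_pos":[10.8,0,-38.4],"rot":[0,0,0],"jaw":5},{"delta_pos":[10.8,0,-38.4],"rot":[0,0,0],"jaw":5},{"delta_pos":[10.8,0,-38.4],"rot":[0,0,0],"jaw":5}]'
python3 -m creep '[{"delta_pos":[0,0,0],"rot":[0,0,0],"jaw":5},{"delta_pos":[0,0,0],"rot":[0,0,0],"jaw":5},{"delta_pos":[0,20,0],"rot":[0,0,0],"jaw":5},{"delta_pos":[0,25,0],"rot":[0,0,0],"jaw":5},{"delta_pos":[0,20,0],"rot":[0,0,0],"jaw":5},{"delta_pos":[0,0,0],"rot":[0,0,0],"jaw":5},{"delta_pos":[0,0,0],"rot":[0,0,0],"jaw":5},{"delta_pos":[0,0,0],"rot":[0,0,0],"jaw":5},{"delta_pos":[0,0,0],"rot":[0,0,0],"jaw":5},{"delta_pos":[0,0,0],"rot":[0,0,0],"jaw":5}]'
python3 - <<'E'
from h import *
import slots
x,y,_=slots.sl('long');go(x,y,19.5,slots.T[2]+np.pi/2)
E
```

```text
clock: 43.78
position: [655.4, -24.6, 124.0]
ee_rot: [-0.706, -0.036, 0.037, 0.706]
contact_force: [-0.0, 0.4, -0.5]
gripper_width: 12.9
clock: 44.62
position: [656.4, -22.2, 60.5]
ee_rot: [-0.706, -0.038, 0.036, 0.706]
contact_force: [-0.5, -1.1, -0.9]
gripper_width: 12.9
pos [656.4 -22.2  60.5] tilt [0.003 0.    0.   ] j1 0.21 j6 -1.68 yaw 1.675 | turn 0.004 shift [-1.2 41.   0.4] clk 44.6
```

```bash
python3 -m creep '[{"delta_pos":[-1.2,12,0.4],"rot":[0,0.004,0],"jaw":5},{"delta_pos":[0,14,0],"rot":[0,0,0],"jaw":5},{"delta_pos":[0,9,0],"rot":[0,0,0],"jaw":5},{"delta_pos":[0,4,0],"rot":[0,0,0],"jaw":5},{"delta_pos":[0,2,0],"rot":[0,0,0],"jaw":5},{"delta_pos":[0,0,0],"rot":[0,0,0],"jaw":5},{"delta_pos":[0,0,0],"rot":[0,0,0],"jaw":5},{"delta_pos":[0,0,0],"rot":[0,0,0],"jaw":5},{"delta_pos":[0,0,0],"rot":[0,0,0],"jaw":5},{"delta_pos":[0,0,0],"rot":[0,0,0],"jaw":5}]'
python3 -m creep '[{"delta_pos":[0,0,0],"rot":[0,0,0],"jaw":24},{"delta_pos":[0,0,0],"rot":[0,0,0],"jaw":24},{"delta_pos":[0,0,0],"rot":[0,0,0],"jaw":24},{"delta_pos":[0,0,0],"rot":[0,0,0],"jaw":24},{"delta_pos":[0,-10,0],"rot":[0,0,0],"jaw":24},{"delta_pos":[0,-30,0],"rot":[0,0,0],"jaw":24},{"delta_pos":[0,-40,0],"rot":[0,0,0],"jaw":24},{"delta_pos":[0,-40,0],"rot":[0,0,0],"jaw":40},{"delta_pos":[25,-20,0],"rot":[0,0,0],"jaw":40},{"delta_pos":[25,0,0],"rot":[0,0,0],"jaw":40}]'
python3 -m creep '[{"delta_pos":[0,0,0],"rot":[0,0,0],"jaw":40},{"delta_pos":[0,0,0],"rot":[0,0,0],"jaw":40},{"delta_pos":[0,0,0],"rot":[0,0,0],"jaw":40},{"delta_pos":[0,0,0],"rot":[0,0,0],"jaw":40},{"delta_pos":[0,0,0],"rot":[0,0,0],"jaw":40},{"delta_pos":[0,0,0],"rot":[0,0,0],"jaw":40},{"delta_pos":[0,0,0],"rot":[0,0,0],"jaw":40},{"delta_pos":[0,0,0],"rot":[0,0,0],"jaw":40},{"delta_pos":[0,0,0],"rot":[0,0,0],"jaw":40},{"delta_pos":[0,0,0],"rot":[0,0,0],"jaw":40}]'
python3 tr.py w11.png long_l 655 -22 3.2416 corner_a 521 48.2 -1.471 corner_a 645.5 61 -1.471 corner_a 571 -31 1.671 bar 607.4 36.6 1.671
python3 - <<'E'
import cv2
a=cv2.imread('pics/w11.png');cv2.imwrite('pics/w11c.png',cv2.resize(a[0:300,100:450],None,fx=2,fy=2,interpolation=cv2.INTER_CUBIC))
E
```

```text
clock: 45.45
position: [654.8, -22.4, 19.5]
ee_rot: [0.706, 0.036, -0.035, -0.706]
contact_force: [-2.5, 0.4, 5.2]
gripper_width: 13.4
clock: 46.28
position: [707.4, -17.5, 167.4]
ee_rot: [0.706, 0.041, -0.03, -0.706]
contact_force: [0.2, 0.4, 1.2]
gripper_width: 40.3
clock: 47.12
position: [703.9, -17.4, 157.7]
ee_rot: [-0.706, -0.035, 0.035, 0.706]
contact_force: [0.2, 0.0, -0.1]
gripper_width: 40.2
tray [(0.56, 7586)]
long_l [652.633 -22.802   3.24 ] loss 0.031 in tray frame 69.4 -42.6 yaw 3.14
corner_a [521.963  48.72   -1.472] loss 0.031 in tray frame -53.5 41.6 yaw -1.572
corner_a [645.024  61.146  -1.473] loss 0.037 in tray frame 70.2 41.6 yaw -1.573
corner_a [569.872 -31.184   1.667] loss 0.046 in tray frame -13.8 -42.7 yaw 1.567
bar [605.373  35.18    1.665] loss 0.032 in tray frame 28.2 19.8 yaw 1.565
tray wrist fit [5.775253e+02 1.172970e+01 9.860000e-02] loss 0.012
```

View pics/w11c.png

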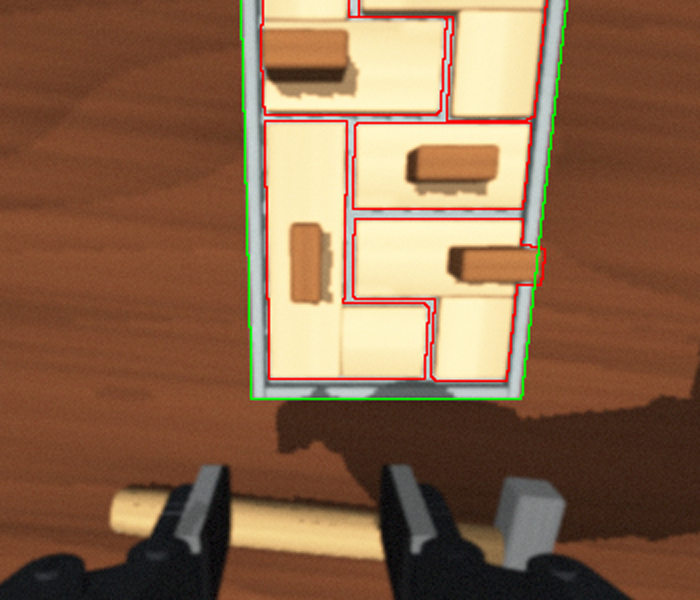

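All five templates lie flat with visible gaps, and every fit loss at floor height is at most 0.05. Now the bit.

Run:
```python
from h import *
go(433,-242.5,200,1.6708)
```

```text
pos [703.9 -17.4 157.6] tilt [0. 0. 0.] j1 0.2 j6 -1.68 yaw 1.67 | turn -0.001 shift [-292.   -42.4 -196.9] clk 47.5
```

```bash
python3 -m creep '[{"delta_pos":[-29.2,-4.2,-19.7],"rot":[0,0,0],"jaw":36},{"delta_pos":[-29.2,-4.2,-19.7],"rot":[0,0,0],"jaw":36},{"delta_pos":[-29.2,-4.2,-19.7],"rot":[0,0,0],"jaw":36},{"delta_pos":[-29.2,-4.2,-19.7],"rot":[0,0,0],"jaw":36},{"delta_pos":[-29.2,-4.2,-19.7],"rot":[0,0,0],"jaw":36},{"delta_pos":[-29.2,-4.2,-19.7],"rot":[0,0,0],"jaw":36},{"delta_pos":[-29.2,-4.2,-19.7],"rot":[0,0,0],"jaw":36},{"delta_pos":[-29.2,-4.2,-19.7],"rot":[0,0,0],"jaw":36},{"delta_pos":[-29.2,-4.2,-19.7],"rot":[0,0,0],"jaw":36},{"delta_pos":[-29.2,-4.2,-19.7],"rot":[0,0,0],"jaw":36}]'
python3 -m creep '[{"delta_pos":[0,0,0],"rot":[0,0,0],"jaw":36},{"delta_pos":[0,0,0],"rot":[0,0,0],"jaw":36},{"delta_pos":[0,0,0],"rot":[0,0,0],"jaw":36},{"delta_pos":[0,0,0],"rot":[0,0,0],"jaw":36},{"delta_pos":[0,0,0],"rot":[0,0,0],"jaw":36},{"delta_pos":[0,0,0],"rot":[0,0,0],"jaw":36},{"delta_pos":[0,0,0],"rot":[0,0,0],"jaw":36},{"delta_pos":[0,0,0],"rot":[0,0,0],"jaw":36},{"delta_pos":[0,0,0],"rot":[0,0,0],"jaw":36},{"delta_pos":[0,0,0],"rot":[0,0,0],"jaw":36}]'
cat > bit.py <<'E'
from h import *
import sys
im=arm.get_image('wrist').copy(); c=arm.calibration('wrist')
for n,z,x0 in(('tin',0,(433,-242.5)),('bit',4,(433,-242.5))):
    for q in arm.masks_of('wrist',n)[:1]:
        p,l=fit([(c,q['pixels'].astype(float))],n,z,x0,[0]); print(n,round(q['p'],2),q['location'],q['pixels'].sum(),p.round(1),round(l,3))
        h=render(c,n,p,z)>.5; im[(cv2.dilate(h.astype(np.uint8),np.ones((3,3)))>h)]=[255,0,0]
go(433,-242.5,200,1.6708)
ct=arm.calibration('top');arm.get_image('top')
for q in arm.masks_of('top','bit')[:1]: print('top',q['p'],q['location'],fit([(ct,q['pixels'].astype(float))],'bit',4,x0,[0]))
cv2.imwrite('pics/'+sys.argv[1],im[:,:,::-1])
E
python3 bit.py w12.png
```

```text
clock: 48.3
position: [431.5, -243.2, 200.2]
ee_rot: [0.706, 0.036, -0.035, -0.706]
contact_force: [1.0, -0.9, -0.6]
gripper_width: 36.1
clock: 49.13
position: [433.0, -242.3, 199.5]
ee_rot: [-0.706, -0.035, 0.035, 0.706]
contact_force: [-0.4, 0.2, -0.4]
gripper_width: 35.8
tin 0.65 [251.4, 184.9] 9353 [ 4.323e+02 -2.447e+02  1.000e-01] 0.108
bit 0.65 [246.1, 170.6] 857 [ 4.308e+02 -2.501e+02  1.000e-01] 0.061
pos [ 432.9 -242.4  199.6] tilt [ 0. -0.  0.] j1 -0.18 j6 -1.29 yaw 1.67 | turn -0.001 shift [ 0.1 -0.4 -0.1] clk 49.3
```

View pics/w12.png

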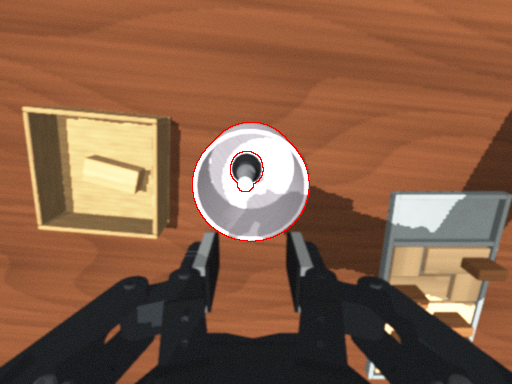

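The bit's overlay sits at (246,170), about 5 mm off the tin's axis towards -y. I'll go straight down with the jaws at 36 mm and grip the shank.

```bash
python3 -m creep '[{"delta_pos":[-1.6,5,-6.8],"rot":[0,0,0],"jaw":36},{"delta_pos":[0,30,0],"rot":[0,0,0],"jaw":36},{"delta_pos":[0,30,0],"rot":[0,0,0],"jaw":36},{"delta_pos":[0,25,0],"rot":[0,0,0],"jaw":36},{"delta_pos":[0,20,0],"rot":[0,0,0],"jaw":36},{"delta_pos":[0,20,0],"rot":[0,0,0],"jaw":36},{"delta_pos":[0,15,0],"rot":[0,0,0],"jaw":36},{"delta_pos":[0,11,0],"rot":[0,0,0],"jaw":36},{"delta_pos":[0,0,0],"rot":[0,0,0],"jaw":36},{"delta_pos":[0,0,0],"rot":[0,0,0],"jaw":36}]'
python3 -m creep '[{"delta_pos":[0,0,0],"rot":[0,0,0],"jaw":36},{"delta_pos":[0,0,0],"rot":[0,0,0],"jaw":36},{"delta_pos":[0,0,0],"rot":[0,0,0],"jaw":5},{"delta_pos":[0,0,0],"rot":[0,0,0],"jaw":5},{"delta_pos":[0,0,0],"rot":[0,0,0],"jaw":5},{"delta_pos":[0,0,0],"rot":[0,0,0],"jaw":5},{"delta_pos":[0,0,0],"rot":[0,0,0],"jaw":5},{"delta_pos":[0,0,0],"rot":[0,0,0],"jaw":5},{"delta_pos":[0,0,0],"rot":[0,0,0],"jaw":5},{"delta_pos":[0,0,0],"rot":[0,0,0],"jaw":5}]'
python3 - <<'E'
from h import *
go(432,-249.3,43,1.6708)
E
```

```text
clock: 50.22
position: [431.6, -249.7, 43.0]
ee_rot: [-0.706, -0.035, 0.036, 0.706]
contact_force: [-0.4, 0.4, 1.1]
gripper_width: 35.8
clock: 51.05
position: [432.6, -249.6, 44.4]
ee_rot: [0.706, 0.036, -0.035, -0.706]
contact_force: [-1.2, -1.5, 6.2]
gripper_width: 12.2
pos [ 432.6 -249.6   44.4] tilt [ 0.001 -0.001  0.   ] j1 -0.2 j6 -1.27 yaw 1.671 | turn -0.0 shift [-0.6  1.4  0.3] clk 51.0
```

```bash
python3 -m creep '[{"delta_pos":[0,-8,0],"rot":[0,0,0],"jaw":5},{"delta_pos":[0,-15,0],"rot":[0,0,0],"jaw":5},{"delta_pos":[0,-20,0],"rot":[0,0,0],"jaw":5},{"delta_pos":[0,-25,0],"rot":[0,0,0],"jaw":5},{"delta_pos":[0,-25,0],"rot":[0,0,0],"jaw":5},{"delta_pos":[0,-20,0],"rot":[0,0,0],"jaw":5},{"delta_pos":[0,-10,0],"rot":[0,0,0],"jaw":5},{"delta_pos":[0,0,0],"rot":[0,0,0],"jaw":5},{"delta_pos":[0,0,0],"rot":[0,0,0],"jaw":5},{"delta_pos":[0,0,0],"rot":[0,0,0],"jaw":5}]'
python3 - <<'E'
from h import *
import slots
p=world(np.array([[-108,0,0.]]),slots.T,0)[0];print(p);go(p[0],p[1],90,1.6708)
for n in('tin','bit'):print(n,[(round(q['p'],2),q['location']) for q in arm.masks_of('wrist',n)])
im=arm.get_image('wrist');cv2.imwrite('pics/w13.png',im[:,:,::-1])
E
```

```text
clock: 51.88
position: [430.9, -248.9, 165.0]
ee_rot: [-0.706, -0.034, 0.036, 0.707]
contact_force: [-0.3, 0.7, -1.4]
gripper_width: 12.0
[471.83955015   1.917991     0.        ]
pos [ 430.9 -248.9  165. ] tilt [-0.003  0.001  0.   ] j1 -0.2 j6 -1.27 yaw 1.67 | turn -0.001 shift [ 65.8  75.  245.5] clk 51.9
tin [(0.65, [251.4, 184.9]), (0.23, [244.9, 167.9])]
bit [(0.65, [246.1, 170.6])]
```

View pics/w13.png

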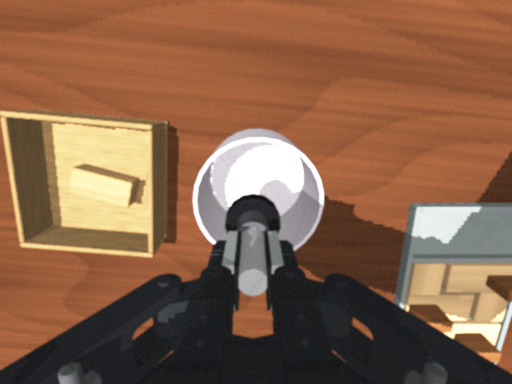

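The bit is held upright between the fingers and the tin still stands at (258,195). I'll carry it to the compartment.

```bash
python3 -m creep '[{"delta_pos":[8.2,0,30.7],"rot":[0,0,0],"jaw":5},{"delta_pos":[8.2,0,30.7],"rot":[0,0,0],"jaw":5},{"delta_pos":[8.2,0,30.7],"rot":[0,0,0],"jaw":5},{"delta_pos":[8.2,0,30.7],"rot":[0,0,0],"jaw":5},{"delta_pos":[8.2,0,30.7],"rot":[0,0,0],"jaw":5},{"delta_pos":[8.2,0,30.7],"rot":[0,0,0],"jaw":5},{"delta_pos":[8.2,0,30.7],"rot":[0,0,0],"jaw":5},{"delta_pos":[8.2,0,30.7],"rot":[0,0,0],"jaw":5},{"delta_pos":[0,0,0],"rot":[0,0,0],"jaw":5},{"delta_pos":[0,0,0],"rot":[0,0,0],"jaw":5}]'
python3 -m creep '[{"delta_pos":[0,20,0],"rot":[0,0,0],"jaw":5},{"delta_pos":[0,30,0],"rot":[0,0,0],"jaw":5},{"delta_pos":[0,25,0],"rot":[0,0,0],"jaw":5},{"delta_pos":[0,15,0],"rot":[0,0,0],"jaw":5},{"delta_pos":[0,0,0],"rot":[0,0,0],"jaw":5},{"delta_pos":[0,0,0],"rot":[0,0,0],"jaw":5},{"delta_pos":[0,0,0],"rot":[0,0,0],"jaw":5},{"delta_pos":[0,0,0],"rot":[0,0,0],"jaw":5},{"delta_pos":[0,0,0],"rot":[0,0,0],"jaw":5},{"delta_pos":[0,0,0],"rot":[0,0,0],"jaw":5}]'
python3 - <<'E'
from h import *
go(471.8,1.9,44.5,1.6708)
E
```

```text
clock: 52.87
position: [472.8, 2.9, 165.8]
ee_rot: [0.706, 0.036, -0.037, -0.706]
contact_force: [0.2, -0.9, -1.4]
gripper_width: 12.5
clock: 53.7
position: [473.4, 1.6, 77.6]
ee_rot: [-0.706, -0.036, 0.034, 0.706]
contact_force: [0.6, 0.6, -0.9]
gripper_width: 12.3
pos [473.4   1.6  77.6] tilt [0.002 0.001 0.   ] j1 0.35 j6 -1.82 yaw 1.67 | turn -0.001 shift [-1.6 33.1  0.4] clk 53.7
```

```bash
python3 -m creep '[{"delta_pos":[-1.6,10,0.4],"rot":[0,0,0],"jaw":5},{"delta_pos":[0,10,0],"rot":[0,0,0],"jaw":5},{"delta_pos":[0,7,0],"rot":[0,0,0],"jaw":5},{"delta_pos":[0,4,0],"rot":[0,0,0],"jaw":5},{"delta_pos":[0,2,0],"rot":[0,0,0],"jaw":5},{"delta_pos":[0,0,0],"rot":[0,0,0],"jaw":5},{"delta_pos":[0,0,0],"rot":[0,0,0],"jaw":5},{"delta_pos":[0,0,0],"rot":[0,0,0],"jaw":5},{"delta_pos":[0,0,0],"rot":[0,0,0],"jaw":5},{"delta_pos":[0,0,0],"rot":[0,0,0],"jaw":5}]'
python3 - <<'E'
from h import *
s=arm.read_state();print(s['position'],s['contact_force'],s['wrist_torque'])
E
```

```text
clock: 54.53
position: [471.3, 1.7, 44.5]
ee_rot: [0.706, 0.035, -0.035, -0.706]
contact_force: [-3.3, -0.5, 6.0]
gripper_width: 12.5
[471.29563056   1.69268234  44.46148774] [-3.26636045 -0.47067169  5.99198887] [0.0207479  0.73549625 0.03526008]
```

Contact is light (6 N), so the bit is on the floor. I'll release it, retreat upward and then aside.

```bash
python3 -m creep '[{"delta_pos":[0,0,0],"rot":[0,0,0],"jaw":16},{"delta_pos":[0,0,0],"rot":[0,0,0],"jaw":20},{"delta_pos":[0,0,0],"rot":[0,0,0],"jaw":30},{"delta_pos":[0,0,0],"rot":[0,0,0],"jaw":36},{"delta_pos":[0,0,0],"rot":[0,0,0],"jaw":36},{"delta_pos":[0,0,0],"rot":[0,0,0],"jaw":36},{"delta_pos":[0,-10,0],"rot":[0,0,0],"jaw":36},{"delta_pos":[0,-20,0],"rot":[0,0,0],"jaw":36},{"delta_pos":[0,-35,0],"rot":[0,0,0],"jaw":36},{"delta_pos":[0,-40,0],"rot":[0,0,0],"jaw":36}]'
python3 -m creep '[{"delta_pos":[0,-30,0],"rot":[0,0,0],"jaw":36},{"delta_pos":[0,0,-40],"rot":[0,0,0],"jaw":36},{"delta_pos":[0,0,-40],"rot":[0,0,0],"jaw":36},{"delta_pos":[0,-20,-40],"rot":[0,0,0],"jaw":36},{"delta_pos":[0,0,-40],"rot":[0,0,0],"jaw":36},{"delta_pos":[0,0,-40],"rot":[0,0,0],"jaw":36},{"delta_pos":[0,0,-40],"rot":[0,0,0],"jaw":36},{"delta_pos":[0,0,0],"rot":[0,0,0],"jaw":36},{"delta_pos":[0,0,0],"rot":[0,0,0],"jaw":36},{"delta_pos":[0,0,0],"rot":[0,0,0],"jaw":36}]'
python3 -m creep '[{"delta_pos":[0,0,-40],"rot":[0,0,0],"jaw":36},{"delta_pos":[0,0,-40],"rot":[0,0,0],"jaw":36},{"delta_pos":[0,0,-40],"rot":[0,0,0],"jaw":36},{"delta_pos":[0,0,-40],"rot":[0,0,0],"jaw":36},{"delta_pos":[0,0,0],"rot":[0,0,0],"jaw":36},{"delta_pos":[0,0,0],"rot":[0,0,0],"jaw":36},{"delta_pos":[0,0,0],"rot":[0,0,0],"jaw":36},{"delta_pos":[0,0,0],"rot":[0,0,0],"jaw":36},{"delta_pos":[0,0,0],"rot":[0,0,0],"jaw":36},{"delta_pos":[0,0,0],"rot":[0,0,0],"jaw":36}]'
python3 - <<'E'
from h import *
cs={n:arm.calibration(n) for n in('top','side')}
for n in cs:
    im=arm.get_image(n)
    cv2.imwrite(f'pics/f_{n}.png',cv2.resize(im[120:300,130:430,::-1] if n=='top' else im[130:330,150:410,::-1],None,fx=2.6,fy=2.6,interpolation=cv2.INTER_CUBIC))
for n,z,i in(('bit',4,(471.8,1.9,0)),('bar',4,(607,36.6,1.67)),('long_l',4,(654.5,-22.2,3.24)),('tin',0,(433,-243,0))):
    v=[]
    for m in cs:
        q=arm.masks_of(m,n)
        if q and q[0]['p']>.3: v.append((cs[m],q[0]['pixels'].astype(float)))
    if v: print(n,len(v),[np.round(r,3) for r in fit(v,n,z,i[:2],[i[2]],len(v)>1)])
E
```

```text
clock: 55.37
position: [469.7, 1.3, 148.1]
ee_rot: [0.707, 0.033, -0.037, -0.706]
contact_force: [0.7, 1.0, 0.8]
gripper_width: 36.2
clock: 56.2
position: [494.3, -234.3, 196.8]
ee_rot: [-0.706, -0.034, 0.035, 0.706]
contact_force: [-0.5, 0.0, 0.2]
gripper_width: 36.2
clock: 57.03
position: [511.1, -392.2, 197.9]
ee_rot: [0.706, 0.036, -0.036, -0.706]
contact_force: [0.1, -0.2, -0.3]
gripper_width: 36.0
bit 2 [array([ 4.74093e+02,  3.03600e+00, -1.16000e-01,  9.78400e+00]), np.float64(0.529)]
bar 2 [array([607.226,  36.903,   1.674,   2.896]), np.float64(0.529)]
long_l 2 [array([654.209, -20.061,   3.232,   4.681]), np.float64(0.157)]
tin 1 [array([ 4.36252e+02, -2.37801e+02,  2.29000e-01]), np.float64(0.237)]
```

View pics/f_top.png

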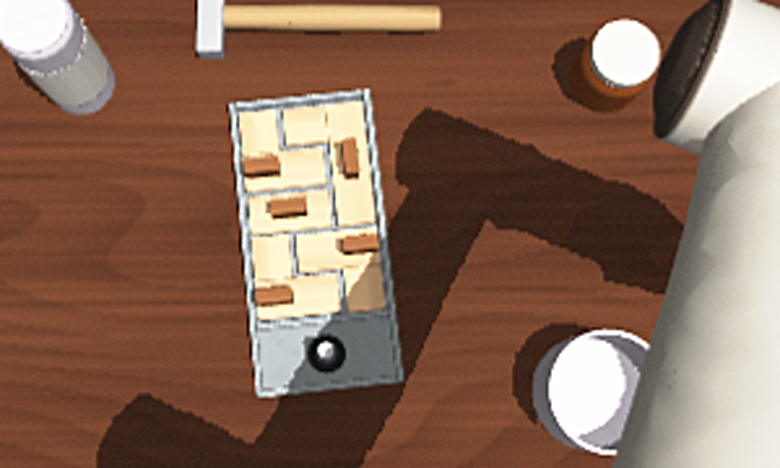

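View pics/f_side.png

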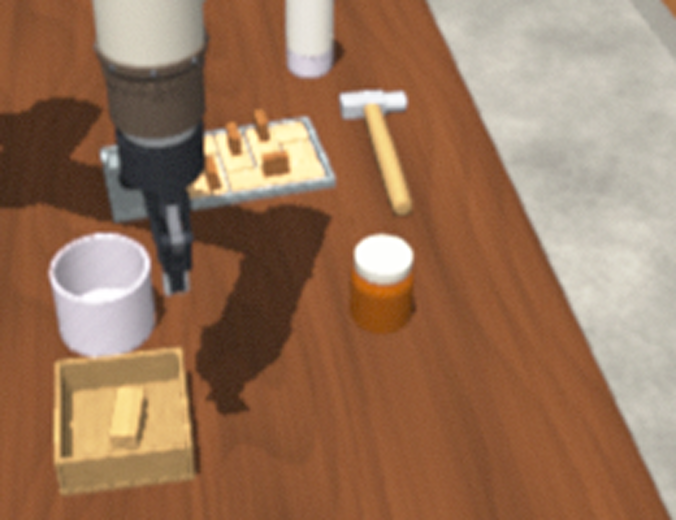

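The top view shows all five templates flat with gaps between them, the bit standing concentrically on its base in the compartment, and the tin upright and empty. The side view shows the offcut in the box and the hammer and jar in place. The bit and bar two-view fits have a high loss because the gripper hides them in the side view. Handing in.

```bash
python3 -c "
from bench import arm
print(arm.job_done())"
```

```text
the job is handed in; nothing more can be done
None
```

The job is handed in at about 57 s on the robot's clock, well inside the 210 s limit. The hand-in reports no verdict, so this rests on my own checks.

**What I did**
- The offcut went into the scrap box first.
- All five templates were present: three corners, the bar and long_l. I laid them flat in the large bay in a full 5 x 3 packing.
- long_l was knocked about 5 cm aside during the run. I found it again with the wrist camera before grasping it.
- The bit was lifted out of the tin and stood in the end compartment, touching down at about 6 N.

**What the last checks showed**
- **Templates:** wrist-camera fits at floor height matched well (loss 0.05 or less). Each piece was within about 3 mm of its slot, with visible gaps between pieces and to the walls.
- **Bit:** it looks upright and centred on its base in the top view.
- **Offcut, tin and bystanders:** in the last pictures the offcut is in the box, the tin is upright, and the hammer, spray can and jar look unmoved.

**Checks that failed or disagreed**
- The final two-view fits for the bit and the bar were poor (loss 0.53), and the bit's fitted height came out about 6 mm too high. In the side picture the gripper hides the bit, so I set those fits aside and relied on the top picture and the light contact.
- The tin's final fit was also weak (loss 0.24), because the arm partly covers it in the top view.
- Top and wrist cameras disagreed by 2 to 3 mm throughout. I worked with values between the two.

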